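# Index a vial carousel to the front and lock it with its pin

## Task

The vial carousel stands unlocked at the wrong place. Turn it gently by its rim until the pocket with the blue-capped vial faces the red mark at the front, then take the red-headed locking pin from its parking bush and seat it through the rim notch there into the hole in the bar below, fully home with its collar down on the plate. Feel the pin in rather than forcing it, leave the blue vial standing untouched in its pocket and the other things on the bench where they are.

Things in the scene. Friction and masses are not known exactly. Their poses are not given: they have to be found in the camera images.
- base: fixed grey base of the carousel; origin on the bench under the vertical turning axis; -x points to the carousel's front, z up. An aluminium bar, top 22 mm above the bench, 44 mm wide, lies along y at x = -116 mm, from y = -42 to +162 mm, with the red front mark, the index hole and, at y = +125 mm, the raised parking bush (26 mm across, top 36 mm high) where the pin starts
- carousel (a joint): how far the plate has turned since the start, rad, + is anticlockwise from above; endless both ways, dry friction 0.6 N m, stays where left. Six stations 60 degrees apart: each a grey pocket ring (38 mm across, 14 mm high, 62 mm from the axis) with a rim notch on the same radius. The other pockets hold white- and yellow-capped vials, tops 78 mm above the bench
- plate_center (a point): point on the turning axis at the plate's top face, 34 mm above the bench; fixed to the base, axes as the base's. The plate: white disc 240 mm across, 10 mm thick. Half-way between stations (30 degrees to either side of a pocket), 110 mm from the axis, stand six steel finger pegs for pushing, 12 mm across, tops 64 mm above the bench. Push with less than 25 N
- blue_vial_center (a point): centre (half-way up) of the blue-capped vial, 22 mm across, 44 mm tall, standing loose on the plate in a pocket of 32 mm bore: it stands towards one side of the pocket, up to 5 mm off its centre, so it shows the plate's angle only to about 4.5 degrees (9 mm at the notch). Not to be touched
- front_place (a point): the place on the front line, 62 mm from the turning axis, 56 mm above the bench, to which the centre of the blue-capped vial must come; fixed to the base, axes as the base's
- index_hole (a point): centre of the index hole's mouth in the bar's top, 22 mm above the bench, 112 mm from the turning axis on the front line; vertical through-hole 14.5 mm across; fixed, axes as the base's. The plate (2 mm above the bar) covers it unless a notch stands over it. A notch is open to the outside, 14.5 mm wide at 112 mm from the axis, and reaches in to 98 mm from the axis
- pin_head (a point): centre of the pin's red head, a cylinder 18 mm across, 38 mm tall; z along the pin, up. Pin mass about 90 g. It starts upright in the parking bush (15 mm bore) with this point 60 mm above the bench. Fully home in the index hole its collar lies on the plate and this point is 58 mm above the bench. Keep the pin's force on plate and base under 40 N
- pin_tip (a point): tip of the pin, 54 mm below the head's centre, 6 mm above the bench at the start. Under the head sits a collar 24 mm across and 5 mm thick, then the shank, 13 mm across and 30 mm long, chamfered to 10.5 mm over the last 1.3 mm. Tip heights above the bench: 34 mm resting on the plate, 22 mm through a notch and resting on the bar, 4 mm fully home
- stain_bottle: bystander: amber dropper bottle, 36 mm across, 102 mm tall, standing to the left of the carousel; origin at its underside
- wind_timer: bystander: white round wind-up timer with a red knob, 62 mm across, 34 mm high, to the left of the carousel; origin at its underside
- ink_pad: bystander: dark ink pad, 60 x 90 x 13 mm, lying behind the carousel; origin at its underside
There are look-alikes about, which are no part of the job. What is shaped like the part that bears pin_head but turquoise is not meant.

How it is judged:
On the way, in this order (a step that is already met when the one before it is completed fails the run):
1. the blue-capped vial's pocket has been turned to the front (vial within 12 mm of the front place) and the plate stands still (horizontal distance between blue_vial_center and front_place below 0.012 m and velocity of joint carousel between -0.1 and 0.1 rad/s), for 0.2 s.
2. the pin is fully home in the index hole (horizontal distance between pin_head and index_hole below 0.006 m and z of pin_head in the frame of index_hole below 0.038 m and angle between pin_head's own z axis and vertical below 0.1 rad), for 0.2 s.
At the end, for the whole second after the job is handed in: The blue-capped vial stands upright in its pocket, its centre within 12 mm of the front place; the pin stands in the index hole through the notch, upright within 0.1 rad, its collar within 2 mm of the plate's top and its head within 6 mm of the hole's axis; all released and at rest (all of step 2 and horizontal distance between blue_vial_center and front_place below 0.012 m and linear speed of each of pin, blue_vial below 0.02 m/s and angle between blue_vial_center's own z axis and vertical below 0.1 rad and z of blue_vial_center in the frame of front_place below 0.005 m); the robot touches nothing.
It fails at once if the robot pushes on the carousel with more than 25 N (contact force between any of the arm, the fingers and carousel above 25 N).
It fails at once if the pin is pressed on the carousel or on the base with more than 40 N (contact force between pin and carousel above 40 N or contact force between pin and base above 40 N).
It fails at once if the carousel is spun faster than 2 rad/s (velocity of joint carousel above 2 rad/s or velocity of joint carousel below -2 rad/s).
It fails at once if the robot touches the blue-capped vial with more than 1 N, or it tips by more than 0.35 rad (contact force between any of the arm, the fingers and blue_vial above 1 N or angle between blue_vial_center's own z axis and vertical above 0.35 rad).
It fails at once if a bystander (stain bottle, timer or ink pad) is moved by more than 20 mm (distance of any of stain_bottle, wind_timer, ink_pad from where it was at the start of the episode above 0.02 m).
It also fails if it takes over 72 s, if anything falls off the work surface, if the arm or the gripper's body presses on something with over 40 N, if the wrist force passes 120 N, or if a joint passes its speed limit or range.

## Robot

A 6-joint arm with a two-finger parallel gripper is mounted at the origin on a cart in front of the work surface, level with it; the furniture and walls round the work are solid. World frame = base frame: x ahead of the robot, y to its left, z up, the work surface at z = 0. Lengths are in m, angles in rad, forces in N, time in s.
With the tool pointing down it reaches from about 0.35 to 0.925 m from the base axis. Payload 6.4 kg.
Tool frame: the origin (TCP) lies on the centre line of the jaws, within the pads' length; the fingertips stand arm.nose_length ahead of it and the grasp point (between the pads) lies 5 mm behind it (arm.nose_length is the distance from the TCP to the fingertips, in m); z points along the fingers, y is the direction in which the jaws open and shut (so a half turn about z gives the same grasp; the last joint's range is limited). The gripper opens to 85 mm and grips with 20 to 120 N. Pads are 22 mm wide; open, the fingers measure 114 mm over their backs; the gripper's body (76 mm by 85 mm) begins 54 mm behind the grasp point. The pads swing forward as they close: fully open they stand 13 mm farther back than shut.
Start: joints at [0.932, 0.245, 1.558, -0, 1.339, -0.174], TCP at [0.291, 0.581, 0.245] pointing down, gripper open.
Joint ranges: [-3.13, 3.13], [-1.02, 2.26], [0.13, 2.54], [-0.95, 4.09], [0.21, 2.88], [-2.74, 2.74]. Speed limits (rad/s): [2.57, 2.57, 3.14, 3.14, 3.14, 3.14].

## Interface

Orientations are given as a unit quaternion [w, x, y, z].
In Python, from cell import arm gives the robot as it stands.
- The arm moves only by the shell command python3 -m inch 'ROWS'. ROWS is JSON, a list of rows, each a list of 3 entries, a list of its own where there are three numbers: the shift along the tool's x, y, z as a fraction of full scale, then the turn, a rotation vector about the tool's x, y, z as a fraction of full scale, then the closure, from 0 (fully open) to 1 (shut). In form: [[[x, y, z], [rx, ry, rz], grip], ...]. A call has 1 to 8 rows; each row shifts and turns the pose as measured when the row begins, along the tool's axes as they then stand; what a row does not reach is not made up. Full scale, the value 1, is 0.03 m for a shift and 0.1 rad for a turn. A row lasts 1/12 s, in which the tool goes at most 41.7 mm and 7.16 degrees, less where a joint would pass 70% of its speed; a pose out of reach is approached as far as the arm can. A call with a number of a shift or a turn outside -1 to 1 is refused whole. A call with a gripper value outside its range is refused whole. The fingers move at their own pace and stop on an object; the grip force is fixed at half the most. Time passes only in rows, so rows that do not move let the fingers close. It gives the time, the measured TCP pose, the force and the opening at its end, in the units of the state.
- arm.get_obs(): the state, without advancing time (a new reading comes with each control period).
- arm.read_camera(name): name is "side" or "top"; returns a dict with "frame" (384x512x3 uint8, red, green, blue), "camera_matrix" (3x3 intrinsics, pixels), "D" ([k1, k2, p1, p2, k3] as OpenCV has them; the pictures are not rectified), "R" (3x3) and "t" (3): a world point X has camera coordinates R X + t. Camera axes: x right, y down, z forward; pixel columns grow to the right and rows downward; lengths in m; the calibration is good to about 2 mm. A picture is of the moment at which its call begins. There is no depth.
- arm.sign_off(): hands the job in, once; it reports no verdict.
The state is a dict: "time_s": time; "qpos": joint angles; "qvel": joint speeds; "joint_torque": joint torques, N m; "position": TCP position; "ee_rot": TCP orientation; "ft_force": force on the tool from outside, world axes, zero at the start; "wrist_torque": the same for the moment, N m; "width": finger opening in m.
Only numpy, scipy, OpenCV 4.12 (cv2) and the standard library are available. Lean on these libraries where they do the work, as an engineer would, in place of code of your own. Each camera call takes 0.05 s, during which the arm holds its last target.

## Working session

There is one attempt and no reset: what is moved stays moved. The work goes in short steps, Python scripts to look and compute and a shell command to move; the robot and the scene stay as the last step left them, time stands still between calls to the robot, and variables do not carry over. Pictures are saved under pics/ and viewed, and the job is handed in when it is done.

```bash
ls; mkdir -p pics
python3 - <<'E'
from cell import arm
import cv2
print(arm.get_obs(), arm.nose_length)
for n in("side","top"):
    c=arm.read_camera(n); cv2.imwrite(f"pics/{n}0.png",c["frame"][:,:,::-1])
    print(n,c["camera_matrix"],c["D"],c["R"],c["t"])
E
```

```text
pics
{'time_s': 0.0, 'qpos': array([ 9.31915402e-01,  2.45825563e-01,  1.55901716e+00,  2.22029715e-05,
        1.33871881e+00, -1.74112334e-01]), 'qvel': array([-0.00225823, -0.00081673,  0.00033744, -0.00131768, -0.00197683,
        0.00166485]), 'joint_torque': array([-9.72986381e-04, -4.29502451e+01, -3.26129758e+01, -2.39734491e-04,
        5.22798990e-03, -1.94245200e-05]), 'position': array([0.29101309, 0.58061609, 0.24417127]), 'ee_rot': array([-3.99161921e-04,  2.30300765e-01,  9.73119000e-01, -8.99947019e-04]), 'ft_force': array([ 0.49262484,  0.35565006, -0.36635708]), 'wrist_torque': array([-0.01911912, -0.0623004 , -0.00164711]), 'width': 0.08514488053518025} 0.014
side [[443.23021507   0.         253.0407402 ]
 [  0.         443.23021507 191.60743009]
 [  0.           0.           1.        ]] [-0.10100291  0.          0.          0.          0.        ] [[ 0.90209664 -0.4311654   0.01783403]
 [-0.20721485 -0.4690512  -0.8585179 ]
 [ 0.37852829  0.77077063 -0.51247338]] [-0.58650673  0.11412062  0.87202854]
top [[436.20412889   0.         250.00311747]
 [  0.         436.20412889 195.12100581]
 [  0.           0.           1.        ]] [-0.11431657  0.          0.          0.          0.        ] [[-0.06985047 -0.99755505  0.0021978 ]
 [-0.97632095  0.06791111 -0.20539106]
 [ 0.20473963 -0.01649242 -0.97867752]] [-0.14276669  0.57745617  1.14835683]
```

View pics/side0.png

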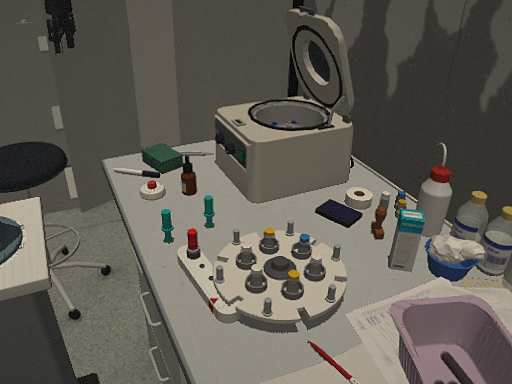

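View pics/top0.png

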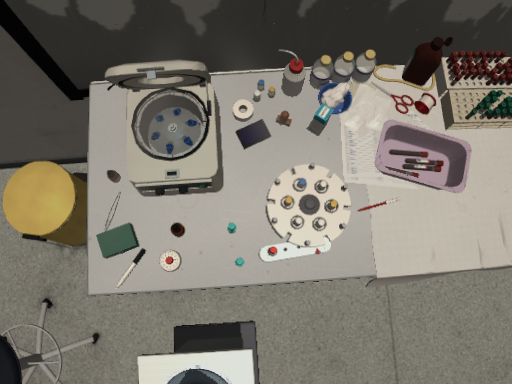

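```bash
cat > h.py <<'E'
from cell import arm
import cv2, numpy as np
def cam(n):
    c=arm.read_camera(n); c={k:np.array(v) for k,v in c.items()}; return c
def plane(c,uv,z):
    p=cv2.undistortPoints(np.array([[uv]],float),c["camera_matrix"],c["D"])[0,0]
    d=c["R"].T@np.array([p[0],p[1],1]); o=-c["R"].T@c["t"]
    return o+d*(z-o[2])/d[2]
def proj(c,X):
    r,_=cv2.Rodrigues(c["R"]); return cv2.projectPoints(np.array(X,float).reshape(-1,3),r,c["t"],c["camera_matrix"],c["D"])[0][:,0]
def crop(c,x0,y0,w,h,s,name):
    im=cv2.resize(c["frame"][y0:y0+h,x0:x0+w,::-1],None,fx=s,fy=s,interpolation=cv2.INTER_CUBIC); cv2.imwrite("pics/"+name,im)
def tri(c1,u1,c2,u2):
    A=[]
    P=[]
    for c,u in((c1,u1),(c2,u2)):
        P.append(np.c_[c["R"],c["t"]]); A.append(cv2.undistortPoints(np.array([[u]],float),c["camera_matrix"],c["D"])[0,0].reshape(2,1))
    X=cv2.triangulatePoints(P[0],P[1],A[0],A[1])[:,0]; return X[:3]/X[3]
E
python3 - <<'E'
from h import *
t=cam("top"); s=cam("side")
crop(t,250,155,110,110,7,"t1.png"); crop(s,150,190,210,150,3.8,"s1.png")
E
```

```text
(no output)
```

View pics/t1.png

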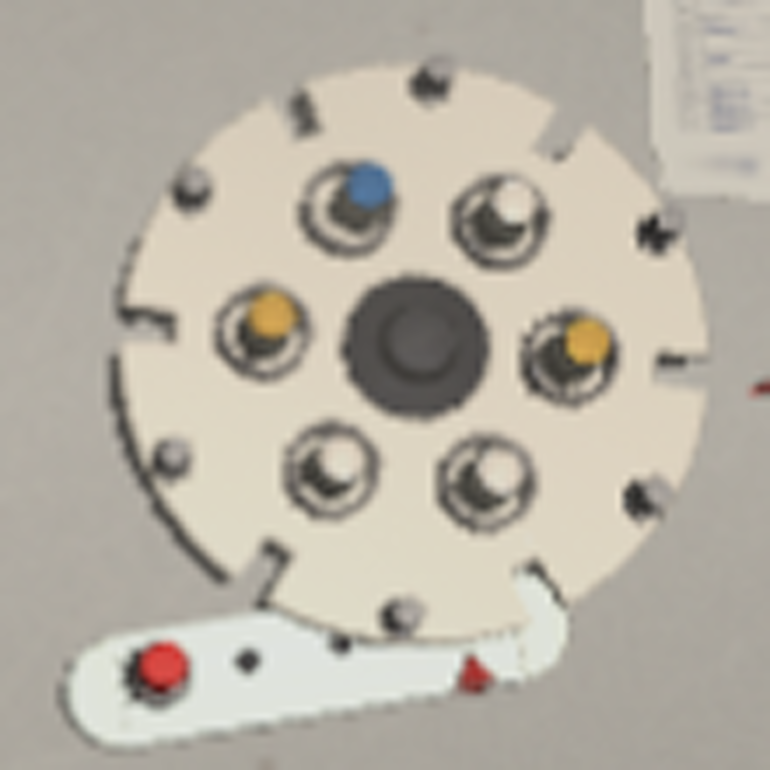

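View pics/s1.png

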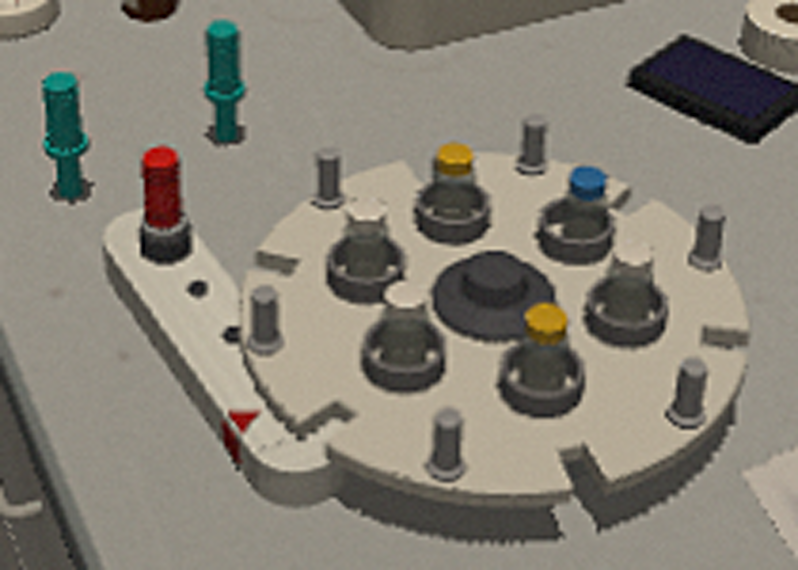

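```bash
cat > m.py <<'E'
from h import *
t=cam("top"); s=cam("side")
print("camT",-t["R"].T@t["t"],"camS",-s["R"].T@s["t"])
T=lambda x,y:(250+x/7-.43,155+y/7-.43)
S=lambda x,y:(150+x/3.8-.37,190+y/3.8-.37)
def circ(P):
    P=np.array(P)[:,:2]; A=np.c_[2*P,np.ones(len(P))]; r=np.linalg.lstsq(A,(P**2).sum(1),rcond=None)[0]
    return r[:2],np.sqrt(r[2]+r[:2]@r[:2])
rings=[(347,208),(500,222),(570,357),(487,482),(331,470),(263,331)]
R=[plane(t,T(*p),.048) for p in rings]
print("top rings",circ(R)); c=circ(R)[0]
print([np.round(np.degrees(np.arctan2(*(r[:2]-c)[::-1])),1) for r in R])
sp=[(328,157),(534,122),(713,212),(693,366),(448,417),(264,294)]
P=[plane(s,S(*p),.064) for p in sp]; print("side pegs",circ(P)); c2=circ(P)[0]
print([np.round(np.degrees(np.arctan2(*(r[:2]-c2)[::-1])),1) for r in P])
tp=[(436,72),(196,184),(174,452),(402,610),(650,494),(666,226)]
P=[plane(t,T(*p),.064) for p in tp]; print("top pegs",circ(P)); c2=circ(P)[0]
print([np.round(np.degrees(np.arctan2(*(r[:2]-c2)[::-1])),1) for r in P])
# red head by mask
def red(c,x0,y0,x1,y1):
    f=c["frame"].astype(int); m=(f[...,0]>110)&(f[...,1]<70)&(f[...,2]<70)
    ys,xs=np.nonzero(m[y0:y1,x0:x1]); return xs+x0,ys+y0
xs,ys=red(t,262,238,285,262); print("redtop px",xs.mean(),ys.mean(),len(xs)); hp=plane(t,(xs.mean(),ys.mean()),.079); print(hp)
xs,ys=red(s,180,220,205,255); print("redside px",xs.min(),xs.max(),ys.min(),ys.max(),xs.mean()); 
print(plane(s,(xs.mean(),(ys.min()+ys.max())/2),.060))
print(tri(t,(273.3,250),s,(192,230.5)))
print("mark top",plane(t,T(474,676),.022),"side",plane(s,S(240,420),.022))
E
python3 m.py
```

```text
camT [ 0.31869608 -0.16269414  1.24278912] camS [ 0.22264576 -0.87148699  0.55532578]
top rings (array([ 0.53257718, -0.34567421]), np.float64(0.061603163310529084))
[np.float64(21.3), np.float64(-39.1), np.float64(-98.8), np.float64(-158.3), np.float64(141.1), np.float64(80.9)]
side pegs (array([ 0.53474044, -0.3503697 ]), np.float64(0.10902241783058299))
[np.float64(112.2), np.float64(51.6), np.float64(-8.3), np.float64(-68.7), np.float64(-129.2), np.float64(170.9)]
top pegs (array([ 0.53269658, -0.34591339]), np.float64(0.10833904421175197))
[np.float64(-8.6), np.float64(51.1), np.float64(111.0), np.float64(170.3), np.float64(-129.5), np.float64(-69.6)]
redtop px 272.1875 249.6875 16
[ 0.40999926 -0.23085335  0.079     ]
redside px 187 196 229 234 191.45
[ 0.41838828 -0.21222995  0.06      ]
[ 0.41095227 -0.23424453  0.07862876]
mark top [ 0.4012418  -0.35989115  0.022     ] side [ 0.4026069  -0.36117148  0.022     ]
```

```bash
cat >> m.py <<'E'
print('----')
f=t["frame"]; 
for y in range(248,266,2): print(y,[tuple(f[y,x]) for x in (285,)])
print([tuple(map(int,f[y,290])) for y in range(238,264)])
hsv=cv2.cvtColor(f,cv2.COLOR_RGB2HSV)
# subpixel lower edge: per column find crossing bench/bar
g=f.astype(float).sum(2)/3
pts=[]
for x in range(268,320):
    col=g[:,x]
    for y in range(268,246,-1):
        a,b=col[y],col[y-1]
        if a<195<=b: pts.append((x,y-(195-a)/(b-a))); break
print(pts[::6])
Q=np.array([plane(t,p,.022)[:2] for p in pts])
vx,vy,x0,y0=cv2.fitLine(Q.astype(np.float32),cv2.DIST_HUBER,0,.001,.001).ravel()
print("bar edge dir",np.degrees(np.arctan2(vy,vx)),x0,y0)
n=np.array([vy,-vx]); 
for c in((.5327,-.3458),(.5337,-.3480)): print("axis dist to edge",(np.array(c)-[x0,y0])@n)
for nm,c,box in(("top",t,(262,238,285,262)),("side",s,(180,220,205,262))):
    H=cv2.cvtColor(c["frame"],cv2.COLOR_RGB2HSV); x0,y0,x1,y1=box; h=H[y0:y1,x0:x1]
    m=((h[...,0]<8)|(h[...,0]>172))&(h[...,1]>130)&(h[...,2]>50)
    ys,xs=np.nonzero(m); print(nm,len(xs),xs.min()+x0,xs.max()+x0,ys.min()+y0,ys.max()+y0,xs.mean()+x0,ys.mean()+y0)
E
python3 m.py | sed -n '/----/,$p'
```

```text
----
248 [(np.uint8(86), np.uint8(85), np.uint8(84))]
250 [(np.uint8(82), np.uint8(80), np.uint8(78))]
252 [(np.uint8(223), np.uint8(227), np.uint8(220))]
254 [(np.uint8(223), np.uint8(227), np.uint8(220))]
256 [(np.uint8(223), np.uint8(227), np.uint8(219))]
258 [(np.uint8(188), np.uint8(192), np.uint8(183))]
260 [(np.uint8(170), np.uint8(166), np.uint8(157))]
262 [(np.uint8(169), np.uint8(164), np.uint8(155))]
264 [(np.uint8(169), np.uint8(164), np.uint8(155))]
[(217, 211, 192), (222, 219, 199), (222, 219, 200), (200, 194, 177), (169, 167, 156), (200, 205, 196), (223, 227, 220), (223, 227, 220), (223, 227, 222), (223, 227, 223), (223, 227, 223), (223, 227, 222), (223, 227, 222), (223, 227, 221), (223, 227, 220), (223, 227, 221), (223, 227, 220), (223, 227, 219), (223, 227, 220), (195, 199, 190), (170, 168, 160), (171, 167, 158), (171, 167, 159), (170, 166, 157), (171, 167, 158), (171, 166, 158)]
[(268, np.float64(260.7798165137615)), (274, np.float64(259.98823529411766)), (280, np.float64(258.64179104477614)), (286, np.float64(257.64179104477614)), (292, np.float64(256.8252427184466)), (298, np.float64(255.90322580645162)), (304, np.float64(254.84848484848484)), (310, np.float64(253.8235294117647)), (316, np.float64(247.35526315789474))]
bar edge dir -84.59127 0.38927618 -0.27259034
axis dist to edge -0.13588450105277902
axis dist to edge -0.1366726766952694
top 35 270 276 247 253 272.74285714285713 249.77142857142857
side 178 188 196 229 249 192.01123595505618 238.7865168539326
```

```bash
cat > go.py <<'E'
import sys
from h import *
from scipy.spatial.transform import Rotation as Ro
o=arm.get_obs(); q=o["ee_rot"]; R=Ro.from_quat([q[1],q[2],q[3],q[0]]).as_matrix()
def show():
    print("t %.2f"%o["time_s"],"pos",np.round(o["position"],4),"yawx %.1f"%np.degrees(np.arctan2(R[1,0],R[0,0])),"tilt",np.round(R[:2,2],3),"q",np.round(o["qpos"],2),"F",np.round(o["ft_force"],1),"w %.4f"%o["width"])
show()
if len(sys.argv)>3:
    d=R.T@(np.array([float(a) for a in sys.argv[1:4]])-o["position"]); print("tool shift units total",np.round(d/.03,2))
E
python3 go.py .36 -.05 .25
python3 -c "
from h import *
t=cam('top')
for z in (0,.08,.15):print(plane(t,(135,195),z),plane(t,(213,193),z))
s=cam('side');print([plane(s,p,0) for p in ((252,194),)])"
```

```text
t 0.40 pos [0.2913 0.581  0.2451] yawx 153.4 tilt [-0. -0.] q [ 0.93  0.25  1.56 -0.    1.34 -0.17] F [ 0.8  0.1 -0.1] w 0.0852
tool shift units total [-11.47 -17.78  -0.16]
[0.60245786 0.15286332 0.        ] [ 0.59247944 -0.0764373   0.        ]
[0.58419174 0.13255047 0.08      ] [ 0.57485564 -0.08198977  0.08      ]
[0.56820888 0.11477672 0.15      ] [ 0.55943481 -0.08684818  0.15      ]
[array([ 0.62564147, -0.04544945,  0.        ])]
```

```bash
python3 go.py .42 -.12 .25 | tail -1
python3 -m inch '[[[-0.65,-1,0],[0,0,0],0.3],[[-0.65,-1,0],[0,0,0],0.7],[[-0.65,-1,0],[0,0,0],0.7],[[-0.65,-1,0],[0,0,0],0.7],[[-0.65,-1,0],[0,0,0],0.7],[[-0.65,-1,0],[0,0,0],0.7],[[-0.65,-1,0],[0,0,0],0.7],[[-0.65,-1,0],[0,0,0],0.7]]'; python3 go.py .42 -.12 .25
```

```text
tool shift units total [-14.31 -18.97  -0.16]
time_s: 1.17
position: [0.3231, 0.2908, 0.2434]
ee_rot: [0.0, 0.225, 0.974, 0.001]
ft_force: [0.8, -0.7, 1.7]
width: 0.0256
t 1.17 pos [0.3231 0.2908 0.2434] yawx 154.0 tilt [0.001 0.001] q [ 0.47 -0.29  2.09  0.    1.34 -0.65] F [ 0.8 -0.7  1.7] w 0.0256
tool shift units total [ -8.91 -10.89  -0.23]
```

```bash
python3 -m inch '[[[-0.82,-1,0],[0,0,0],0.7],[[-0.82,-1,0],[0,0,0],0.7],[[-0.82,-1,0],[0,0,0],0.7],[[-0.82,-1,0],[0,0,0],0.7],[[-0.82,-1,0],[0,0,0],0.7],[[-0.82,-1,0],[0,0,0],0.7],[[-0.82,-1,0],[0,0,0],0.7],[[-0.82,-1,0],[0,0,0],0.7]]';python3 -m inch '[[[-0.8,-1,0],[0,0,0],0.7],[[-0.8,-1,0],[0,0,0],0.7],[[-0.8,-1,0],[0,0,0],0.7],[[0,0,0],[0,0,1],0.7],[[0,0,0],[0,0,1],0.7],[[0,0,0],[0,0,1],0.7],[[0,0,0],[0,0,1],0.7],[[0,0,0],[0,0,1],0.7]]'; python3 go.py .42 -.12 .25
```

```text
time_s: 1.83
position: [0.3947, -0.0246, 0.246]
ee_rot: [0.006, 0.222, 0.975, 0.002]
ft_force: [0.7, 1.2, 0.5]
width: 0.0256
time_s: 2.5
position: [0.4211, -0.1535, 0.2489]
ee_rot: [0.009, 0.473, 0.881, 0.003]
ft_force: [-0.2, 0.1, -1.0]
width: 0.0258
t 2.50 pos [ 0.4211 -0.1535  0.2489] yawx 123.5 tilt [ 0.018 -0.004] q [-0.61 -0.27  2.06  0.01  1.33 -1.19] F [-0.2  0.1 -1. ] w 0.0258
tool shift units total [ 0.95  0.59 -0.04]
```

```bash
python3 -m inch '[[[0,0,0],[0,0,1],0.7],[[0,0,0],[0,0,1],0.7],[[0,0,0],[0,0,1],0.7],[[0,0,0],[0,0,1],0.7],[[0,0,0],[0,0,1],0.7],[[0,0,0],[0,0,1],0.7],[[0,0,0],[0,0,1],0.7],[[0,0,0],[0,0,1],0.7]]';python3 -m inch '[[[0,0,0],[0,0,1],0.7],[[0,0,0],[0,0,1],0.7],[[0,0,0],[0,0,1],0.7],[[0,0,0],[0,0,1],0.7],[[0,0,0],[0,0,1],0.7],[[0,0,0],[0,0,1],0.7],[[0,0,0],[0,0,1],0.7],[[0,0,0],[0,0,1],0.7]]'; python3 go.py .643 -.364 .13
```

```text
time_s: 3.17
position: [0.4211, -0.154, 0.2502]
ee_rot: [0.009, 0.792, 0.61, 0.007]
ft_force: [-0.6, -0.8, -0.0]
width: 0.0255
time_s: 3.83
position: [0.4211, -0.1541, 0.2517]
ee_rot: [0.006, 0.972, 0.233, 0.011]
ft_force: [0.4, 0.0, 1.2]
width: 0.0259
t 3.83 pos [ 0.4211 -0.1541  0.2517] yawx 27.0 tilt [ 0.023 -0.007] q [-0.61 -0.27  2.06  0.01  1.33  0.49] F [0.4 0.  1.2] w 0.0259
tool shift units total [3.34 9.52 4.28]
```

```bash
cat >> go.py <<'E'
if len(sys.argv)>4:
    y=np.radians(float(sys.argv[4])); Rd=np.array([[np.cos(y),np.sin(y),0],[np.sin(y),-np.cos(y),0],[0,0,-1]])
    print("rot units total",np.round(Ro.from_matrix(R.T@Rd).as_rotvec()/.1,2), "shift in the turned frame",np.round(Rd.T@(np.array([float(a) for a in sys.argv[1:4]])-o["position"])/.03,2))
E
python3 -m inch '[[[0,0,0],[0,0,1],0.7],[[0,0,0],[0,0,1],0.7],[[0,0,0],[0,0,1],0.7],[[0,0,0],[0,0,1],0.7],[[0,0,0],[0,0,1],0.7],[[0,0,0],[0,0,1],0.7]]'; python3 go.py .643 -.364 .13 -9
```

```text
time_s: 4.33
position: [0.4211, -0.1541, 0.2528]
ee_rot: [0.003, 0.997, -0.08, 0.013]
ft_force: [-0.7, 0.9, 0.2]
width: 0.0255
t 4.33 pos [ 0.4211 -0.1541  0.2528] yawx -9.2 tilt [ 0.025 -0.009] q [-0.61 -0.28  2.06  0.01  1.33  1.12] F [-0.7  0.9  0.2] w 0.0255
tool shift units total [8.31 5.71 4.34]
rot units total [ 0.05 -0.27 -0.03] shift in the turned frame [8.4  5.75 4.09]
```

```bash
python3 -m inch '[[[0,0,0],[0.05,-0.27,0],0.7],[[0.93,0.64,0.2],[0,0,0],0.7],[[0.93,0.64,0.2],[0,0,0],0.7],[[0.93,0.64,0.2],[0,0,0],0.7],[[0.93,0.64,0.2],[0,0,0],0.7],[[0.93,0.64,0.2],[0,0,0],0.7],[[0.93,0.64,0.4],[0,0,0],0.7],[[0.93,0.64,0.4],[0,0,0],0.7]]'; python3 go.py .643 -.364 .12 -9
```

```text
time_s: 5.0
position: [0.6005, -0.3209, 0.1997]
ee_rot: [0.001, 0.998, -0.07, -0.001]
ft_force: [0.3, -0.4, -0.3]
width: 0.0255
t 5.00 pos [ 0.6005 -0.3209  0.1997] yawx -8.0 tilt [-0.002 -0.001] q [-0.66  0.36  1.51 -0.    1.28  1.05] F [ 0.3 -0.4 -0.3] w 0.0255
tool shift units total [1.61 1.22 2.66]
rot units total [0.01 0.02 0.18] shift in the turned frame [1.62 1.2  2.66]
```

```bash
python3 -m inch '[[[0.8,0.6,0.6],[0,0,0.18],0.7],[[0.8,0.6,0.8],[0,0,0],0.7],[[0.1,0.1,0.8],[0,0,0],0.7],[[0,0,0.4],[0,0,0],0.7],[[0,0,0],[0,0,0],0.7]]'; python3 go.py .643 -.364 .12 -9
python3 - <<'E'
from h import *
t=cam("top"); s=cam("side")
crop(t,250,145,110,110,5,"t2.png"); crop(s,200,150,170,150,4,"s2.png")
E
```

```text
time_s: 5.42
position: [0.6503, -0.374, 0.1126]
ee_rot: [-0.0, 0.997, -0.074, -0.003]
ft_force: [-0.4, 0.3, -0.3]
width: 0.0258
t 5.42 pos [ 0.6503 -0.374   0.1126] yawx -8.4 tilt [-0.006  0.001] q [-0.67  0.6   1.34 -0.    1.21  1.05] F [-0.4  0.3 -0.3] w 0.0258
tool shift units total [-0.29 -0.29 -0.24]
rot units total [0.   0.06 0.1 ] shift in the turned frame [-0.29 -0.29 -0.25]
```

View pics/s2.png

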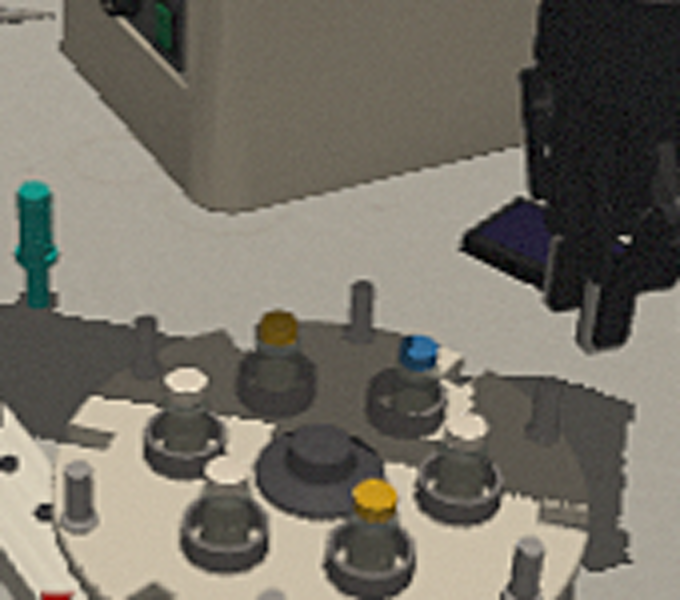

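View pics/t2.png

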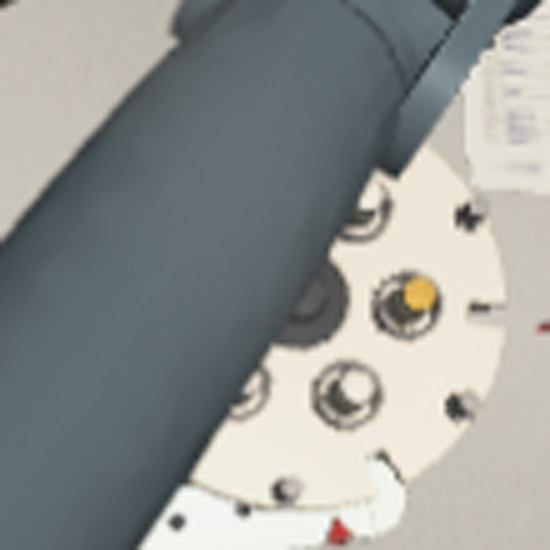

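```bash
python3 - <<'E'
from h import *
s=cam("side"); p=np.array([.6503,-.374]); a=np.radians(-8.4); x=np.array([np.cos(a),np.sin(a)]); y=np.array([np.sin(a),-np.cos(a)])
for sy in(.0128,.0275,-.0128,-.0275):
  for sx in(-.011,.011):
    for z in(.0986,.104):
      print(sy,sx,z,(proj(s,[*(p+x*sx+y*sy),z])[0]-[200,150])*4)
for nm,c in(("A",(.5335,-.347)),("side",(.5347,-.3504)),("top",(.5327,-.3458))):
  q=np.array(c)+.11*np.array([np.cos(np.radians(-8.7)),np.sin(np.radians(-8.7))]); print(nm,q,(proj(s,[*q,.064])[0]-[200,150])*4)
E
python3 go.py .6420 -.3645 .12 -8.7
```

```text
0.0128 -0.011 0.0986 [572.24260928 345.93990799]
0.0128 -0.011 0.104 [573.79907727 335.89222533]
0.0128 0.011 0.0986 [617.16270443 337.56135275]
0.0128 0.011 0.104 [618.86684409 327.56697162]
0.0275 -0.011 0.0986 [587.88229961 365.67178317]
0.0275 -0.011 0.104 [589.52590877 355.54615383]
0.0275 0.011 0.0986 [633.3327085  356.98846919]
0.0275 0.011 0.104 [635.1275957  346.91652317]
-0.0128 -0.011 0.0986 [546.07109666 312.94678923]
-0.0128 -0.011 0.104 [547.48665493 303.0363581 ]
-0.0128 0.011 0.0986 [590.08781166 305.06345586]
-0.0128 0.011 0.104 [591.64496211 295.20551136]
-0.0275 -0.011 0.0986 [531.6252803  294.74962295]
-0.0275 -0.011 0.104 [532.96568563 284.9185837 ]
-0.0275 0.011 0.0986 [575.13487966 287.13179745]
-0.0275 0.011 0.104 [576.61350317 277.3527065 ]
A [ 0.64223433 -0.36363869] [543.78171404 379.01899308]
side [ 0.64343433 -0.36703869] [550.2351089  382.52186218]
top [ 0.64143433 -0.36243869] [540.82746399 377.99818389]
t 5.57 pos [ 0.6517 -0.3745  0.1179] yawx -8.5 tilt [-0.001 -0.004] q [-0.67  0.59  1.34 -0.    1.21  1.05] F [ 0.6  0.3 -0. ] w 0.0251
tool shift units total [-0.37 -0.28 -0.07]
rot units total [0.04 0.   0.04] shift in the turned frame [-0.37 -0.28 -0.07]
```

```bash
python3 -m inch '[[[-0.3,-0.28,0.3],[0,0,0],0.7],[[0,0,0.4],[0,0,0],0.7],[[0,0,0],[0,0,0],0.7],[[0,0,0],[0,0,0],0.7]]'; python3 go.py .6425 -.3655 .056 -8.7
```

```text
time_s: 5.9
position: [0.6467, -0.3656, 0.1058]
ee_rot: [0.006, 0.997, -0.072, 0.005]
ft_force: [-0.3, 0.5, 0.7]
width: 0.0257
t 5.90 pos [ 0.6467 -0.3656  0.1058] yawx -8.3 tilt [ 0.009 -0.012] q [-0.67  0.58  1.38 -0.    1.16  1.05] F [-0.3  0.5  0.7] w 0.0257
tool shift units total [-0.16  0.    1.66]
rot units total [ 0.1  -0.11  0.07] shift in the turned frame [-0.14  0.02  1.66]
```

```bash
python3 -m inch '[[[-0.14,0,0.4],[0.1,-0.11,0.07],0.7],[[0,0,0.4],[0,0,0],0.7],[[0,0,0.4],[0,0,0],0.7],[[0,0,0.4],[0,0,0],0.7],[[0,0,0],[0,0,0],0.7]]'; python3 go.py .6425 -.3655 .056 -8.7
python3 - <<'E'
from h import *
s=cam("side")
crop(s,200,150,170,150,4,"s3.png")
E
```

```text
time_s: 6.32
position: [0.6437, -0.3666, 0.0566]
ee_rot: [0.001, 0.997, -0.076, 0.002]
ft_force: [0.1, -0.2, -0.9]
width: 0.026
t 6.32 pos [ 0.6437 -0.3666  0.0566] yawx -8.7 tilt [ 0.003 -0.002] q [-0.67  0.64  1.39 -0.    1.1   1.05] F [ 0.1 -0.2 -0.9] w 0.0260
tool shift units total [-0.05 -0.03  0.02]
rot units total [ 0.02 -0.03 -0.  ] shift in the turned frame [-0.05 -0.03  0.02]
```

View pics/s3.png

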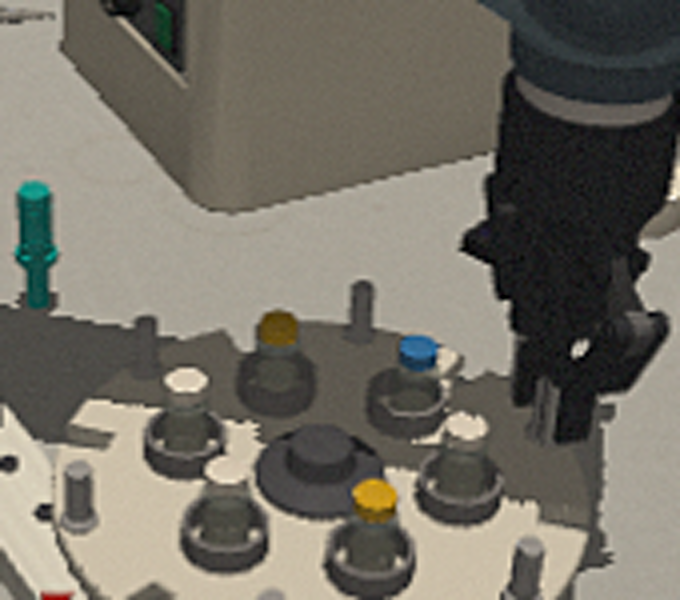

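```bash
python3 -m inch '[[[-0.03,-0.08,0],[0,0,-0.2],0.7],[[0,-0.1,0],[0,0,-0.3],0.7],[[0,-0.1,0],[0,0,-0.3],0.7],[[0,-0.12,0],[0,0,-0.3],0.7],[[0,-0.12,0],[0,0,-0.3],0.7],[[-0.01,-0.15,0],[0,0,-0.4],0.7],[[-0.01,-0.15,0],[0,0,-0.4],0.7],[[-0.01,-0.15,0],[0,0,-0.4],0.7]]'
cat > arc.py <<'E'
from go import *
c=np.array([.534,-.3475]); d=o["position"][:2]-c
print("r %.4f phi %.1f"%(np.hypot(*d),np.degrees(np.arctan2(d[1],d[0]))))
E
python3 arc.py
```

```text
time_s: 7.03
position: [0.6436, -0.3445, 0.0572]
ee_rot: [0.01, 0.998, 0.063, 0.004]
ft_force: [1.6, -4.6, -4.6]
width: 0.0257
t 7.03 pos [ 0.6436 -0.3445  0.0572] yawx 7.2 tilt [ 0.009 -0.019] q [-0.64  0.61  1.43 -0.01  1.08  0.81] F [ 1.6 -4.6 -4.6] w 0.0257
r 0.1096 phi 1.5
```

```bash
python3 -m inch '[[[-0.01,-0.22,0],[0.1,0,-0.5],0.7],[[-0.01,-0.22,0],[0.1,0,-0.5],0.7],[[-0.01,-0.22,0],[0,0,-0.5],0.7],[[-0.01,-0.22,0],[0,0,-0.5],0.7],[[-0.01,-0.22,0],[0,0,-0.5],0.7],[[-0.01,-0.22,0],[0,0,-0.5],0.7],[[-0.01,-0.22,0],[0,0,-0.5],0.7],[[-0.01,-0.22,0],[0,0,-0.5],0.7]]'
python3 arc.py
```

```text
time_s: 7.7
position: [0.6326, -0.3065, 0.0604]
ee_rot: [0.019, 0.962, 0.272, 0.013]
ft_force: [4.4, -5.0, -3.9]
width: 0.0256
t 7.70 pos [ 0.6326 -0.3065  0.0604] yawx 31.6 tilt [ 0.035 -0.029] q [-0.61  0.54  1.53 -0.    1.02  0.41] F [ 4.4 -5.  -3.9] w 0.0256
r 0.1068 phi 22.6
```

```bash
python3 go.py .6326 -.3065 .057 31.6 | tail -1
```

```text
rot units total [ 0.43 -0.14 -0.  ] shift in the turned frame [-0.   -0.    0.11]
```

```bash
python3 -m inch '[[[0.02,-0.22,0.03],[0.2,-0.06,-0.4],0.7],[[0.02,-0.22,0.03],[0.2,-0.06,-0.4],0.7],[[0.02,-0.22,0.02],[0.1,-0.03,-0.4],0.7],[[0.01,-0.22,0.02],[0.1,-0.03,-0.4],0.7],[[0.01,-0.22,0.01],[0.08,-0.02,-0.4],0.7],[[0.01,-0.22,0.01],[0.08,-0.02,-0.4],0.7],[[0.01,-0.22,0.01],[0.08,-0.02,-0.4],0.7],[[0.01,-0.22,0.01],[0.08,-0.02,-0.4],0.7]]'
python3 arc.py;python3 go.py .6326 -.3065 .057 51 | tail -1
```

```text
time_s: 8.37
position: [0.6106, -0.2732, 0.0624]
ee_rot: [-0.003, 0.902, 0.432, -0.006]
ft_force: [4.0, -3.0, -5.5]
width: 0.0258
t 8.37 pos [ 0.6106 -0.2732  0.0624] yawx 51.2 tilt [-0.013 -0.001] q [-0.59  0.5   1.59 -0.01  1.06  0.09] F [ 4.  -3.  -5.5] w 0.0258
r 0.1067 phi 44.1
rot units total [-0.1   0.08  0.04] shift in the turned frame [-0.4   1.27  0.18]
```

```bash
python3 -m inch '[[[0.03,-0.22,0.05],[0,0,-0.4],0.7],[[0.03,-0.22,0.05],[0,0,-0.4],0.7],[[0.02,-0.22,0.05],[0.05,0,-0.4],0.7],[[0.02,-0.22,0.05],[0.05,0,-0.4],0.7],[[0.02,-0.22,0.03],[0.05,0,-0.4],0.7],[[0.01,-0.22,0.03],[0.05,0,-0.4],0.7],[[0.01,-0.22,0.02],[0.05,0,-0.4],0.7],[[0.01,-0.22,0.02],[0.05,0,-0.4],0.7]]'
python3 arc.py;python3 go.py .6326 -.3065 .057 70 | tail -1
```

```text
time_s: 9.03
position: [0.5799, -0.2515, 0.0625]
ee_rot: [0.006, 0.815, 0.58, -0.004]
ft_force: [6.7, -1.3, -4.7]
width: 0.0254
t 9.03 pos [ 0.5799 -0.2515  0.0625] yawx 70.9 tilt [ 0.    -0.014] q [-0.58  0.42  1.7  -0.01  1.01 -0.24] F [ 6.7 -1.3 -4.7] w 0.0254
r 0.1064 phi 64.5
rot units total [0.05 0.13 0.15] shift in the turned frame [-1.12  2.28  0.18]
```

```bash
python3 -m inch '[[[0.03,-0.22,0.06],[0.04,0.05,-0.45],0.7],[[0.03,-0.22,0.06],[0.05,0.03,-0.45],0.7],[[0.02,-0.22,0.06],[0.05,0,-0.45],0.7],[[0.02,-0.22,0.06],[0.05,0,-0.45],0.7],[[0.02,-0.22,0.05],[0.05,0,-0.45],0.7],[[0.02,-0.22,0.05],[0.05,0,-0.45],0.7],[[0.02,-0.22,0.05],[0.05,0,-0.45],0.7],[[0.01,-0.22,0.05],[0.05,0,-0.45],0.7]]'
python3 arc.py;python3 go.py .6326 -.3065 .057 92 | tail -1
```

```text
time_s: 9.7
position: [0.5466, -0.2431, 0.0623]
ee_rot: [0.013, 0.689, 0.724, -0.003]
ft_force: [7.0, 3.5, 0.7]
width: 0.026
t 9.70 pos [ 0.5466 -0.2431  0.0623] yawx 92.8 tilt [ 0.015 -0.022] q [-0.6   0.34  1.8  -0.01  0.97 -0.65] F [7.  3.5 0.7] w 0.0260
r 0.1052 phi 83.1
rot units total [0.14 0.22 0.14] shift in the turned frame [-2.21  2.79  0.18]
```

```bash
python3 -m inch '[[[0.05,-0.22,0.06],[0.08,0.12,-0.35],0.7],[[0.05,-0.22,0.06],[0.08,0.1,-0.35],0.7],[[0.04,-0.22,0.06],[0.05,0.05,-0.35],0.7],[[0.04,-0.22,0.06],[0.05,0.03,-0.35],0.7],[[0.03,-0.22,0.05],[0.05,0.03,-0.35],0.7],[[0.03,-0.22,0.05],[0.05,0.03,-0.35],0.7],[[0.03,-0.22,0.05],[0.05,0.03,-0.35],0.7],[[0.02,-0.22,0.05],[0.05,0.03,-0.35],0.7]]'
python3 arc.py;python3 go.py .6326 -.3065 .057 109 | tail -1
```

```text
time_s: 10.37
position: [0.511, -0.245, 0.0622]
ee_rot: [0.004, 0.574, 0.819, 0.004]
ft_force: [5.5, 5.4, 2.5]
width: 0.0256
t 10.37 pos [ 0.511  -0.245   0.0622] yawx 110.0 tilt [0.011 0.001] q [-0.65  0.29  1.88  0.01  0.97 -1.  ] F [5.5 5.4 2.5] w 0.0256
r 0.1051 phi 102.7
rot units total [0.11 0.03 0.17] shift in the turned frame [-3.26  3.17  0.17]
```

```bash
python3 -m inch '[[[0.05,-0.22,0.06],[0.05,0.03,-0.35],0.7],[[0.05,-0.22,0.06],[0.05,0.03,-0.35],0.7],[[0.04,-0.22,0.06],[0.05,0.03,-0.35],0.7],[[0.04,-0.22,0.06],[0.05,0.03,-0.35],0.7],[[0.03,-0.22,0.05],[0.05,0.03,-0.35],0.7],[[0.03,-0.22,0.05],[0.05,0.03,-0.35],0.7],[[0.03,-0.22,0.05],[0.05,0.03,-0.35],0.7],[[0.02,-0.22,0.05],[0.05,0.03,-0.35],0.7]]'
python3 arc.py;python3 go.py .6326 -.3065 .057 127 | tail -1
```

```text
time_s: 11.03
position: [0.4757, -0.2596, 0.0622]
ee_rot: [0.002, 0.446, 0.895, 0.001]
ft_force: [2.6, 6.1, 4.0]
width: 0.0255
t 11.03 pos [ 0.4757 -0.2596  0.0622] yawx 127.1 tilt [0.004 0.001] q [-0.71  0.24  1.94  0.    0.96 -1.36] F [2.6 6.1 4. ] w 0.0255
r 0.1055 phi 123.6
rot units total [0.04 0.02 0.01] shift in the turned frame [-4.4   3.24  0.17]
```

```bash
python3 -m inch '[[[0.05,-0.22,0.05],[0.05,0.05,-0.4],0.7],[[0.05,-0.22,0.05],[0.05,0.03,-0.4],0.7],[[0.04,-0.22,0.05],[0.05,0.03,-0.4],0.7],[[0.04,-0.22,0.05],[0.05,0.03,-0.4],0.7],[[0.03,-0.22,0.05],[0.05,0.03,-0.4],0.7],[[0.03,-0.18,0.04],[0.05,0.03,-0.35],0.7],[[0.02,-0.12,0.02],[0,0,-0.2],0.7],[[0,0,0],[0,0,0],0.7]]'
python3 arc.py;python3 go.py .6326 -.3065 .057 142 | tail -1
python3 - <<'E'
from h import *
s=cam("side");t=cam("top")
crop(s,150,190,210,150,3.8,"s4.png");crop(t,250,155,110,110,7,"t4.png")
E
```

```text
time_s: 11.7
position: [0.4509, -0.2819, 0.063]
ee_rot: [0.0, 0.32, 0.947, -0.004]
ft_force: [0.2, -0.1, 0.8]
width: 0.0256
t 11.70 pos [ 0.4509 -0.2819  0.063 ] yawx 142.7 tilt [-0.002 -0.008] q [-0.77  0.22  1.96 -0.01  0.96 -1.68] F [ 0.2 -0.1  0.8] w 0.0256
r 0.1058 phi 141.7
rot units total [-0.07  0.03  0.12] shift in the turned frame [-5.28  3.08  0.2 ]
```

View pics/s4.png

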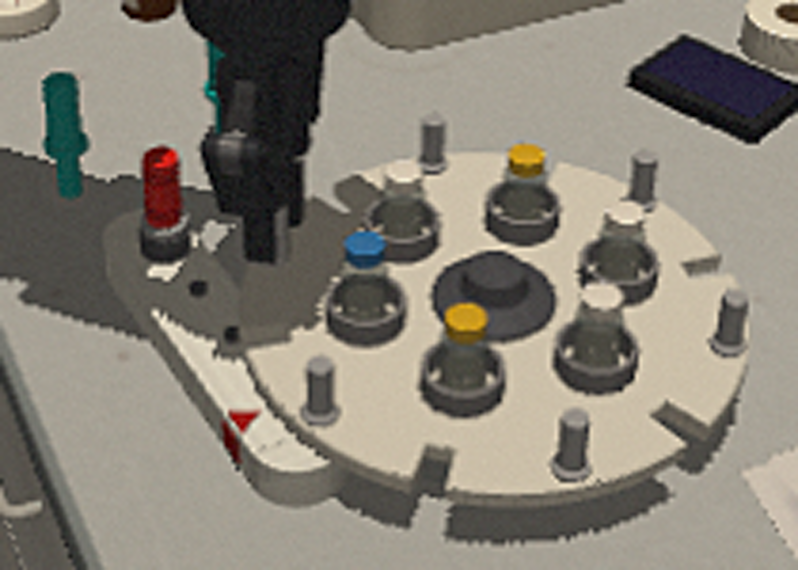

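View pics/t4.png

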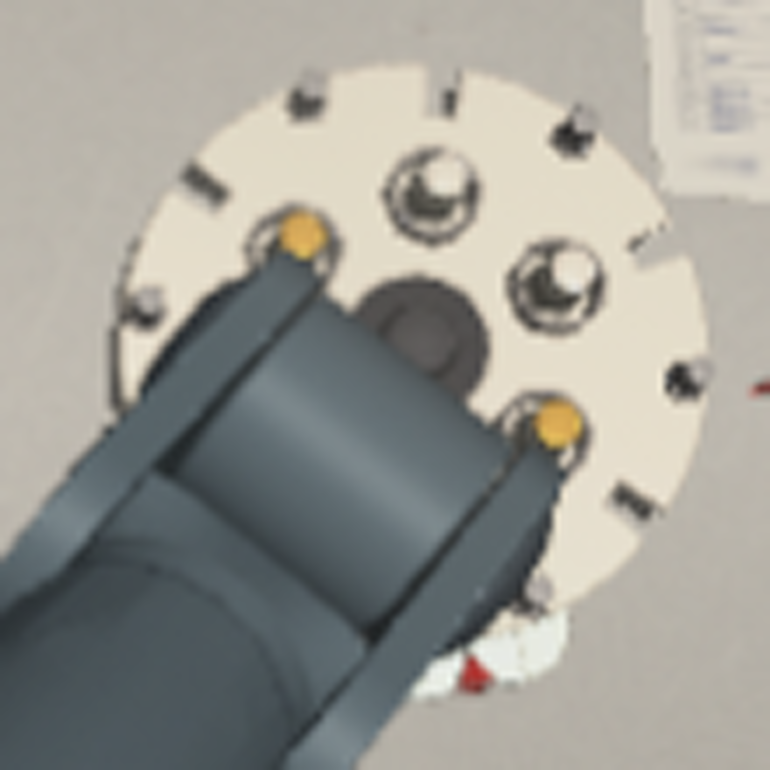

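```bash
cat > ang.py <<'E'
from h import *
T=lambda x,y:(250+x/7-.43,155+y/7-.43)
S=lambda x,y:(150+x/3.8-.37,190+y/3.8-.37)
def ang(c,pts,z,ctr,L):
    P=np.array([plane(c,L(*p),z)[:2] for p in pts]); d=P-ctr
    a=np.degrees(np.arctan2(d[:,1],d[:,0])); print(np.round(a,1),np.round(np.hypot(*d.T),4), "mod60 of peg+30",np.round(np.degrees(np.angle(np.mean(np.exp(1j*6*np.radians(a+30)))))/6,2))
E
python3 - <<'E'
from ang import *
t=cam("top");s=cam("side")
ang(s,[(433,122),(645,159),(735,298),(575,417),(320,364)],.064,(.5347,-.3504),S)
ang(t,[(314,78),(582,116),(694,366),(148,295)],.064,(.5327,-.3459),T)
E
```

```text
[  79.2   18.5  -41.6 -101.6 -161.8] [0.1084 0.1079 0.1089 0.1082 0.1091] mod60 of peg+30 -11.45
[  17.   -40.7 -100.3   77.2] [0.113  0.1122 0.1082 0.1093] mod60 of peg+30 -11.68
```

```bash
python3 -m inch '[[[0.04,-0.15,0.03],[0,0.03,-0.35],0.7],[[0.04,-0.2,0.03],[0.03,0.03,-0.4],0.7],[[0.04,-0.2,0.03],[0.03,0.03,-0.4],0.7],[[0.03,-0.2,0.03],[0.03,0.03,-0.4],0.7],[[0.03,-0.2,0.03],[0.03,0,-0.4],0.7],[[0.03,-0.12,0.03],[0,0,-0.3],0.7],[[0,0,0],[0,0,0],0.7],[[0,0,0],[0,0,0],0.7]]'
python3 arc.py
python3 - <<'E'
from h import *
s=cam("side");t=cam("top")
crop(s,150,190,210,150,3.8,"s5.png");crop(t,250,155,110,110,7,"t5.png")
E
```

```text
time_s: 12.57
position: [0.4369, -0.3057, 0.0634]
ee_rot: [0.002, 0.209, 0.978, -0.006]
ft_force: [0.4, 0.7, -0.7]
width: 0.0254
t 12.57 pos [ 0.4369 -0.3057  0.0634] yawx 155.9 tilt [ 0.001 -0.012] q [-0.82  0.22  1.96 -0.01  0.95 -1.96] F [ 0.4  0.7 -0.7] w 0.0254
r 0.1057 phi 156.7
```

View pics/s5.png

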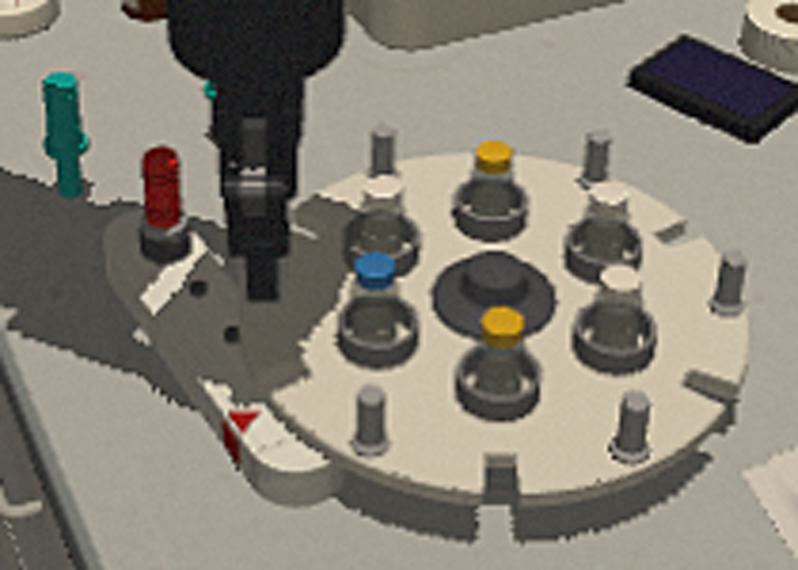

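View pics/t5.png

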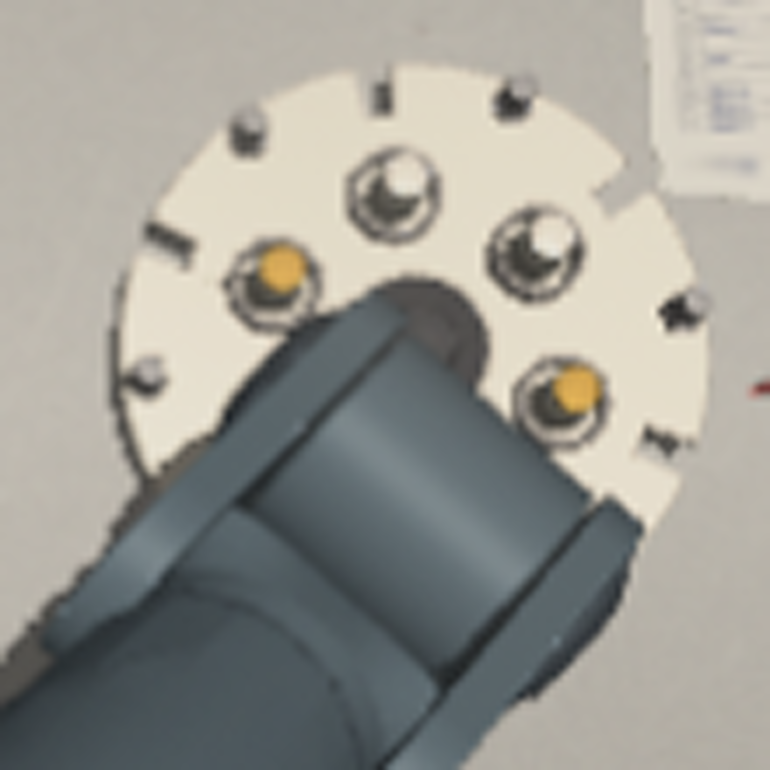

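Run:
```python
from ang import *
t=cam("top");s=cam("side")
ang(s,[(383,131),(599,138),(734,259),(635,399),(370,392)],.064,(.5347,-.3504),S)
ang(t,[(251,127),(519,88),(694,300),(151,369)],.064,(.5327,-.3459),T)
```

```text
[  93.4   33.1  -26.9  -86.7 -147.7] [0.1099 0.1084 0.109  0.1077 0.1083] mod60 of peg+30 3.05
[ 33.9 -26.5 -86.3  92.9] [0.1079 0.1099 0.1098 0.1079] mod60 of peg+30 3.5
```

```bash
python3 go.py .4354 -.3095 .062 158 | tail -2
python3 -m inch '[[[0.02,-0.1,0.03],[0,0.03,-0.1],0.7],[[0.0,-0.06,0.0],[0,0,0],0.7],[[0,0,0],[0,0,0],0.7],[[0,0,0],[0,0,0],0.7]]'
python3 arc.py
```

```text
tool shift units total [-0.01 -0.14  0.04]
rot units total [-0.11  0.05 -0.37] shift in the turned frame [-0.01 -0.14  0.04]
time_s: 13.1
position: [0.4351, -0.3083, 0.0624]
ee_rot: [0.0, 0.204, 0.979, -0.004]
ft_force: [0.9, 1.7, 1.7]
width: 0.0254
t 13.10 pos [ 0.4351 -0.3083  0.0624] yawx 156.4 tilt [-0.001 -0.007] q [-0.83  0.22  1.96 -0.01  0.96 -1.98] F [0.9 1.7 1.7] w 0.0254
r 0.1064 phi 158.4
```

```bash
python3 -m inch '[[[0,0,-0.4],[0,0,0],0.7],[[0,0,-0.8],[0,0,0],0.7],[[0,0,-1],[0,0,0],0.7],[[0,0,-1],[0,0,0],0.7],[[0,1,-0.4],[0,0,0],0.6],[[0,1,0],[0,0,0],0.5],[[0,0,0],[0,0,0],0.4]]'
python3 go.py .38 -.08 .2 155
```

```text
time_s: 13.68
position: [0.4578, -0.2542, 0.1788]
ee_rot: [-0.001, 0.206, 0.979, -0.006]
ft_force: [-0.6, 0.2, -0.3]
width: 0.0513
t 13.68 pos [ 0.4578 -0.2542  0.1788] yawx 156.2 tilt [-0.004 -0.012] q [-0.72  0.02  1.94 -0.01  1.18 -1.87] F [-0.6  0.2 -0.3] w 0.0513
tool shift units total [ 4.71  4.26 -0.77]
rot units total [-0.13  0.02  0.21] shift in the turned frame [ 4.8   4.17 -0.71]
```

```bash
python3 -m inch '[[[1,0.9,-0.2],[0,0,0],0.4],[[1,0.9,-0.2],[0,0,0],0.4],[[1,0.9,-0.2],[0,0,0],0.4],[[1,0.9,0],[0,0,0],0.4],[[1,0.9,0],[0,0,0],0.4],[[0,0,0],[0,0,0],0.4]]'
python3 arc.py
python3 - <<'E'
from h import *
s=cam("side");t=cam("top")
crop(s,150,190,210,150,3.8,"s6.png");crop(t,250,155,110,110,7,"t6.png")
E
```

```text
time_s: 14.18
position: [0.3717, -0.0689, 0.1966]
ee_rot: [0.0, 0.207, 0.978, -0.01]
ft_force: [0.4, -1.0, -0.7]
width: 0.0511
t 14.18 pos [ 0.3717 -0.0689  0.1966] yawx 156.1 tilt [-0.004 -0.02 ] q [-0.47 -0.41  2.26 -0.02  1.28 -1.62] F [ 0.4 -1.  -0.7] w 0.0511
r 0.3224 phi 120.2
```

View pics/s6.png

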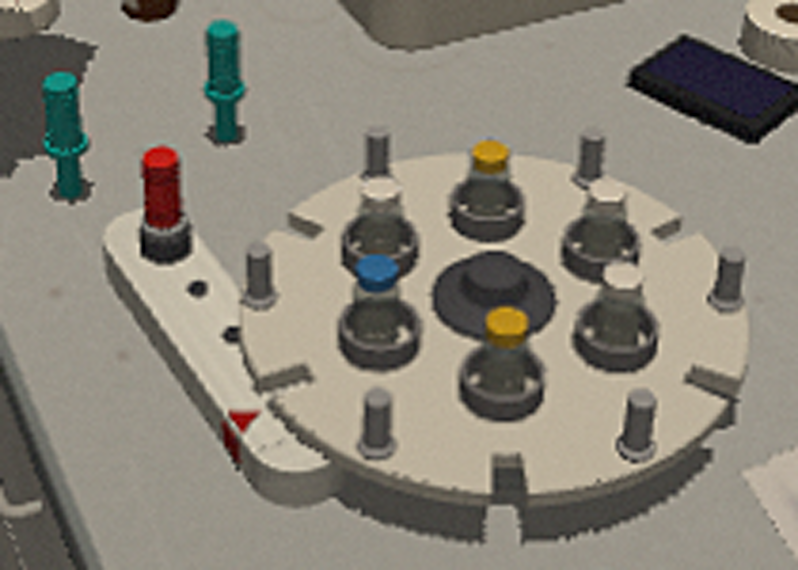

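View pics/t6.png

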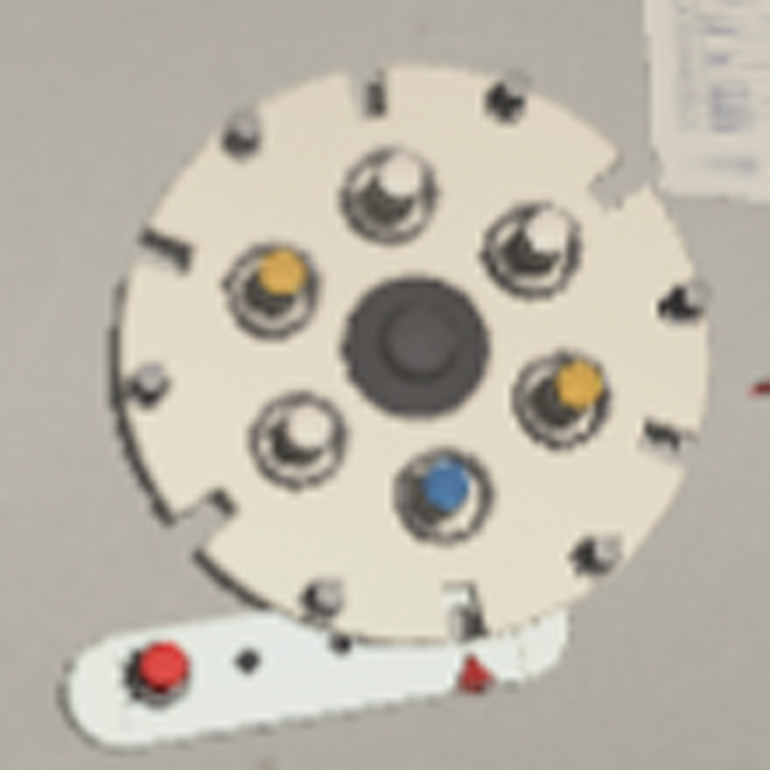

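Run:
```python
from ang import *
t=cam("top");s=cam("side")
ang(s,[(377,132),(593,136),(731,254),(640,396),(377,395),(259,248)],.064,(.5347,-.3504),S)
ang(t,[(245,128),(511,90),(692,294),(152,376),(326,592),(603,547)],.064,(.5327,-.3459),T)
ang(t,[(388,195),(532,250),(562,398),(443,497),(299,440),(273,290)],.048,(.5327,-.3459),T)
crop(t,300,230,36,30,20,"t7.png");crop(s,200,275,60,50,13,"s7.png")
```

```text
[  95.    34.9  -25.   -85.1 -145.9  153.9] [0.1106 0.1084 0.1082 0.1073 0.1083 0.1096] mod60 of peg+30 4.62
[  35.   -25.   -85.    94.4  154.3 -144.6] [0.109  0.1079 0.1095 0.108  0.1085 0.1081] mod60 of peg+30 4.84
[   5.3  -55.1 -114.8 -175.9  124.9   64.9] [0.062  0.0612 0.0616 0.0622 0.0616 0.0613] mod60 of peg+30 -25.12
```

View pics/t7.png

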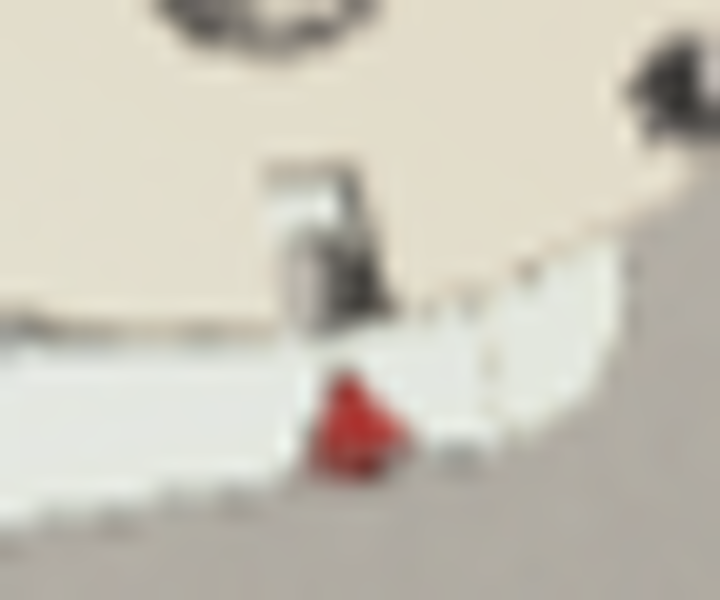

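View pics/s7.png

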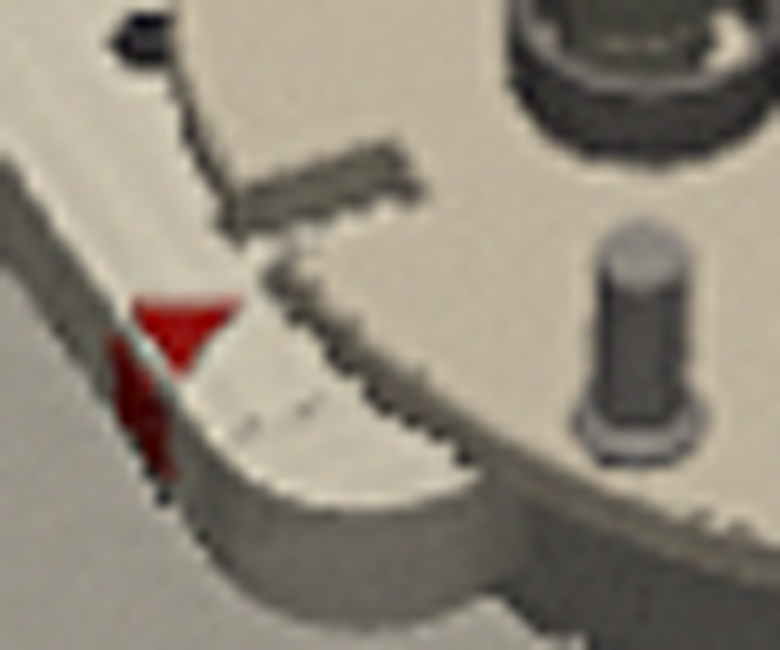

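Run:
```python
from ang import *
t=cam("top");s=cam("side")
def A(v): return np.degrees(np.arctan2(v[1],v[0]))
# decoy hole dark centroid
def dark(c,x0,y0,x1,y1,th):
    g=255-c["frame"][y0:y1,x0:x1].astype(float).mean(2); w=np.clip(g-th,0,None); ys,xs=np.mgrid[y0:y1,x0:x1]; return (xs*w).sum()/w.sum(),(ys*w).sum()/w.sum()
h1=plane(t,dark(t,282,245,290,254,60),.022); h2=plane(t,dark(t,296,243,302,250,60),.022)
print("holes top",h1,h2,"dir",A(h2-h1)+90)
g1=plane(s,dark(s,197,260,207,271,110),.022); print("hole side",g1)
def red(c,x0,y0,x1,y1):
    f=c["frame"][y0:y1,x0:x1].astype(float); w=np.clip(f[...,0]-f[...,1:].max(2)-20,0,None); ys,xs=np.mgrid[y0:y1,x0:x1]; return (xs*w).sum()/w.sum(),(ys*w).sum()/w.sum()
mt=plane(t,red(t,310,245,325,258),.022); print("mark top",mt,A(mt[:2]-[.5327,-.3459]))
Z=lambda x,y:(300+(x+.5)/20-.5,230+(y+.5)/20-.5)
ap=plane(t,Z(347,375),.022); print("apex",ap,A(ap[:2]-[.5327,-.3459]))
for nm,p in(("nl",(262,185)),("nr",(357,170)),("nlo",(283,325)),("nro",(392,312))):
    q=plane(t,Z(*p),.034); print(nm,q,A(q[:2]-[.5327,-.3459]),np.hypot(*(q[:2]-[.5327,-.3459])))
W=lambda x,y:(200+(x+.5)/13-.5,275+(y+.5)/13-.5)
for nm,p in(("m1",(132,298)),("m2",(240,300)),("apex",(180,378))): q=plane(s,W(*p),.022); print("side",nm,q,A(q[:2]-[.5347,-.3504]),np.hypot(*(q[:2]-[.5347,-.3504])))
# lower bar edge side view
pts=[W(0,170),W(100,310),W(180,395)]; Q=[plane(s,p,.022) for p in pts];print(A(Q[1]-Q[0])+90,A(Q[2]-Q[0])+90)
```

```text
holes top [ 0.4138878  -0.26981914  0.022     ] [ 0.42002484 -0.30765581  0.022     ] dir 9.21303553355493
hole side [ 0.41593557 -0.26977139  0.022     ]
mark top [ 0.40170175 -0.35996643  0.022     ] -173.87113549299698
apex [ 0.40931109 -0.35951978  0.022     ] -173.70114054315331
nl [ 0.43561163 -0.34829647  0.034     ] -178.58603389739633 0.09711794572407578
nr [ 0.43672643 -0.36176346  0.034     ] -170.6144459645736 0.09727576880972923
nlo [ 0.41598686 -0.34935096  0.034     ] -178.3063785156896 0.11676414288725849
nro [ 0.41666338 -0.36470438  0.034     ] -170.79492262712776 0.11755042820694052
side m1 [ 0.40015797 -0.35313486  0.022     ] -178.83549766126632 0.1345698205793882
side m2 [ 0.41276054 -0.35918414  0.022     ] -175.879705516929 0.12225544192134964
side apex [ 0.40060251 -0.36904413  0.022     ] -172.08467149009383 0.13538736910454854
5.554979603365098 8.036344560550305
```

```bash
python3 -m inch '[[[0,0,0],[-0.05,0,-0.9],0.2],[[0,0,0],[-0.05,0,-0.9],0.2],[[0,0,0],[-0.05,0,-0.9],0.2],[[0,0,0],[-0.05,0,-0.9],0.2],[[0,0,0],[0,0,-0.5],0.2],[[0,0,0],[0,0,0],0.2]]'
python3 go.py .411 -.234 .14 180
```

```text
time_s: 14.98
position: [0.3769, -0.0804, 0.1976]
ee_rot: [-0.001, 0.001, 1.0, 0.0]
ft_force: [-0.4, -0.6, 0.2]
width: 0.0681
t 14.98 pos [ 0.3769 -0.0804  0.1976] yawx 179.9 tilt [-0.002  0.   ] q [-0.51 -0.38  2.24 -0.    1.29 -2.07] F [-0.4 -0.6  0.2] w 0.0681
tool shift units total [-1.15 -5.12  1.92]
rot units total [ 0.   -0.02 -0.03] shift in the turned frame [-1.14 -5.12  1.92]
```

```bash
python3 -m inch '[[[-0.23,-0.95,0.3],[0,0,0],0.2],[[-0.23,-0.95,0.3],[0,0,0],0.2],[[-0.23,-0.95,0.3],[0,0,0],0.2],[[-0.23,-0.95,0.3],[0,0,0],0.2],[[-0.23,-0.95,0.3],[0,0,0],0.2],[[0,0,0],[0,0,0],0.2],[[0,0,0],[0,0,0],0.2]]'
python3 go.py .411 -.234 .12 180
python3 - <<'E'
from h import *
s=cam("side");t=cam("top")
crop(s,150,150,110,120,6,"s8.png")
E
```

```text
time_s: 15.57
position: [0.4131, -0.2361, 0.1501]
ee_rot: [-0.001, 0.009, 1.0, 0.0]
ft_force: [-0.7, -0.3, -0.6]
width: 0.0686
t 15.57 pos [ 0.4131 -0.2361  0.1501] yawx 179.0 tilt [-0.002  0.   ] q [-0.76 -0.06  2.07 -0.    1.13 -2.31] F [-0.7 -0.3 -0.6] w 0.0686
tool shift units total [0.07 0.07 1.01]
rot units total [ 0.   -0.02 -0.18] shift in the turned frame [0.07 0.07 1.  ]
```

View pics/s8.png

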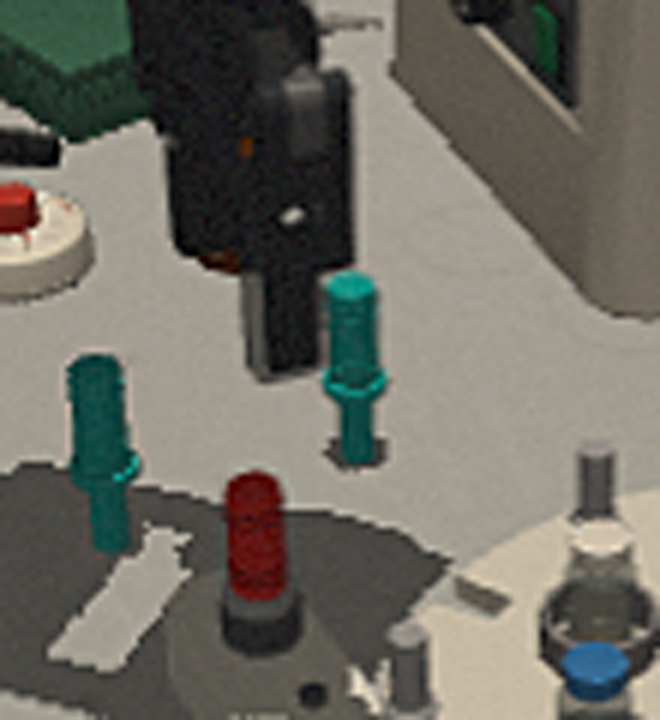

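```bash
python3 -m inch '[[[0.07,0.07,0.6],[0,0,-0.18],0.2],[[0,0,0.6],[0,0,0],0.2],[[0,0,0.6],[0,0,0],0.2],[[0,0,0.6],[0,0,0],0.2],[[0,0,0.4],[0,0,0],0.2],[[0,0,0],[0,0,0],0.2]]'
python3 go.py .411 -.234 .061 180
```

```text
time_s: 16.17
position: [0.413, -0.2299, 0.0681]
ee_rot: [0.003, -0.003, 1.0, -0.003]
ft_force: [-0.5, -0.4, -0.1]
width: 0.0684
t 16.17 pos [ 0.413  -0.2299  0.0681] yawx -179.7 tilt [ 0.006 -0.006] q [-0.75  0.08  2.11 -0.    0.94 -2.32] F [-0.5 -0.4 -0.1] w 0.0684
tool shift units total [ 0.07 -0.14  0.24]
rot units total [-0.06  0.06  0.06] shift in the turned frame [ 0.07 -0.14  0.24]
```

```bash
python3 -m inch '[[[0,-0.14,0.26],[-0.06,0.06,0],0.2],[[0,0,0],[0,0,0],0.2],[[0,0,0],[0,0,0],0.2]]'
python3 go.py .411 -.234 .061 180
python3 - <<'E'
from h import *
s=cam("side");t=cam("top")
crop(s,150,190,110,100,7,"s9.png"); crop(t,250,220,80,60,9,"t9.png")
E
```

```text
time_s: 16.42
position: [0.4137, -0.2323, 0.0621]
ee_rot: [0.0, -0.004, 1.0, -0.001]
ft_force: [-0.4, 0.4, 0.6]
width: 0.0682
t 16.42 pos [ 0.4137 -0.2323  0.0621] yawx -179.6 tilt [ 0.001 -0.001] q [-0.75  0.1   2.11 -0.    0.94 -2.33] F [-0.4  0.4  0.6] w 0.0682
tool shift units total [ 0.09 -0.06  0.04]
rot units total [-0.01  0.01  0.08] shift in the turned frame [ 0.09 -0.06  0.04]
```

View pics/s9.png

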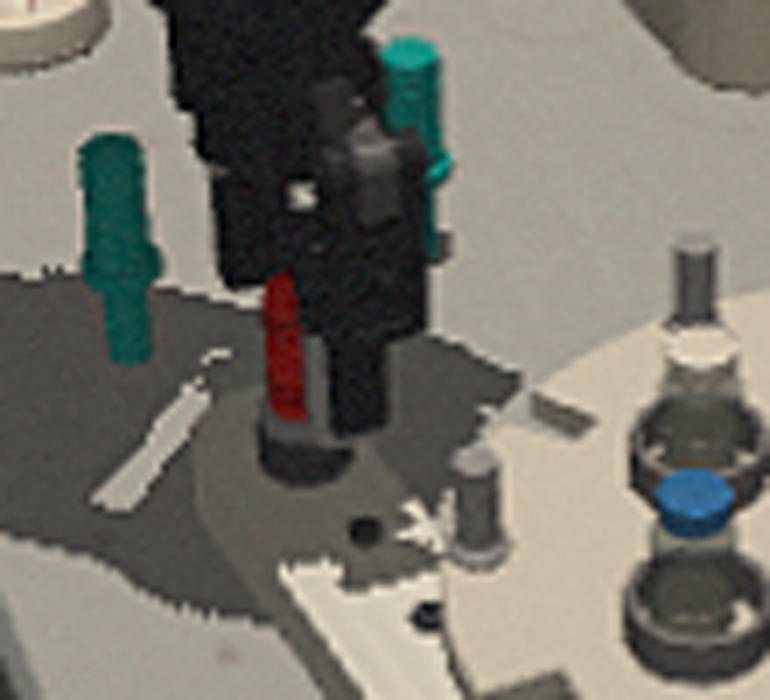

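Run:
```python
from h import *
s=cam("side");t=cam("top")
for X in [(.4137,-.2323,.06),(.411,-.234,.06),(.409,-.232,.06)]: print(proj(s,X))
print("top head",[proj(t,X) for X in [(.4137,-.2323,.079),(.411,-.234,.079),(.409,-.232,.079)]])
```

```text
[[192.5543552 237.9358964]]
[[191.46691546 238.79733654]]
[[190.08901696 238.46548841]]
top head [array([[272.61907988, 248.26184898]]), array([[273.33516132, 249.22814159]]), array([[272.64622231, 250.03158021]])]
```

```bash
python3 -m inch '[[[0.07,-0.03,0.03],[0,0,0.08],0.5],[[0,0,0],[0,0,0],0.65],[[0,0,0],[0,0,0],0.65],[[0,0,0],[0,0,0],0.65]]'
python3 go.py .412 -.234 .061 180
python3 -m inch '[[[0,0,0],[0,0,0],0.7],[[0,0,0],[0,0,0],0.72],[[0,0,0],[0,0,0],0.72]]'
python3 -m inch '[[[0,0,0],[0,0,0],0.735],[[0,0,0],[0,0,0],0.735],[[0,0,0],[0,0,0],0.745]]'
python3 go.py .412 -.234 .061 180
```

```text
time_s: 16.95
position: [0.4119, -0.234, 0.0625]
ee_rot: [0.001, 0.001, 1.0, -0.002]
ft_force: [-0.9, -1.0, 0.2]
width: 0.0301
t 16.95 pos [ 0.4119 -0.234   0.0625] yawx 179.9 tilt [ 0.003 -0.003] q [-0.76  0.09  2.11 -0.    0.94 -2.33] F [-0.9 -1.   0.2] w 0.0301
tool shift units total [-0.    0.    0.05]
rot units total [-0.03  0.03 -0.01] shift in the turned frame [-0.    0.    0.05]
time_s: 17.2
position: [0.412, -0.2341, 0.0626]
ee_rot: [0.001, 0.001, 1.0, -0.002]
ft_force: [-0.1, -0.6, -0.2]
width: 0.0238
time_s: 17.45
position: [0.4119, -0.2341, 0.0625]
ee_rot: [0.001, 0.001, 1.0, -0.002]
ft_force: [0.4, 0.8, 0.3]
width: 0.0219
t 17.45 pos [ 0.4119 -0.2341  0.0625] yawx 179.9 tilt [ 0.003 -0.003] q [-0.76  0.09  2.11 -0.    0.94 -2.33] F [0.4 0.8 0.3] w 0.0219
tool shift units total [-0.    0.    0.05]
rot units total [-0.03  0.03 -0.02] shift in the turned frame [-0.    0.    0.05]
```

```bash
python3 -m inch '[[[0,0,0],[0,0,0],0.755],[[0,0,0],[0,0,0],0.755]]'
python3 -m inch '[[[0,0,0],[0,0,0],0.765],[[0,0,0],[0,0,0],0.765]]'
python3 -m inch '[[[0,0,0],[0,0,0],0.775],[[0,0,0],[0,0,0],0.775]]'
python3 -m inch '[[[0,0,0],[0,0,0],0.78],[[0,0,0],[0,0,0],0.785]]'
```

```text
time_s: 17.62
position: [0.4119, -0.2341, 0.0625]
ee_rot: [0.001, 0.001, 1.0, -0.002]
ft_force: [-0.8, 0.1, 0.2]
width: 0.0207
time_s: 17.78
position: [0.4119, -0.234, 0.0624]
ee_rot: [0.001, 0.001, 1.0, -0.001]
ft_force: [0.1, 0.4, -0.7]
width: 0.0199
time_s: 17.95
position: [0.4119, -0.2341, 0.0625]
ee_rot: [0.001, 0.001, 1.0, -0.001]
ft_force: [-0.1, -0.1, -0.2]
width: 0.0188
time_s: 18.12
position: [0.4119, -0.2341, 0.0624]
ee_rot: [0.001, 0.001, 1.0, -0.001]
ft_force: [0.3, 0.2, -0.8]
width: 0.0183
```

```bash
python3 -m inch '[[[0,0,0],[0,0,0],0.8],[[0,0,0],[0,0,0],0.9],[[0,0,0],[0,0,0],1],[[0,0,0],[0,0,0],1]]'
python3 go.py
python3 -m inch '[[[0,0,-0.1],[0,0,0],1],[[0,0,-0.2],[0,0,0],1],[[0,0,-0.2],[0,0,0],1]]'
python3 go.py .412 -.234 .14 180
```

```text
time_s: 18.45
position: [0.4119, -0.2341, 0.0626]
ee_rot: [0.001, 0.001, 1.0, -0.002]
ft_force: [0.0, -0.2, -0.2]
width: 0.0161
t 18.45 pos [ 0.4119 -0.2341  0.0626] yawx 179.9 tilt [ 0.002 -0.003] q [-0.76  0.09  2.11 -0.    0.94 -2.33] F [ 0.  -0.2 -0.2] w 0.0161
time_s: 18.7
position: [0.4112, -0.2335, 0.077]
ee_rot: [0.001, 0.001, 1.0, -0.001]
ft_force: [0.1, -0.3, -0.9]
width: 0.0164
t 18.70 pos [ 0.4112 -0.2335  0.077 ] yawx 179.9 tilt [ 0.001 -0.002] q [-0.76  0.06  2.11 -0.    0.97 -2.33] F [ 0.1 -0.3 -0.9] w 0.0164
tool shift units total [-0.03 -0.02 -2.1 ]
rot units total [-0.02  0.01 -0.02] shift in the turned frame [-0.03 -0.02 -2.1 ]
```

```bash
python3 -m inch '[[[0,0,-0.4],[0,0,0],1],[[0,0,-0.6],[0,0,0],1],[[0,0,-0.6],[0,0,0],1],[[0,0,-0.5],[0,0,0],1],[[0,0,0],[0,0,0],1]]'
python3 go.py .4222 -.3585 .14 180
python3 - <<'E'
from h import *
s=cam("side");t=cam("top")
crop(s,150,170,110,100,7,"s10.png")
E
```

```text
time_s: 19.12
position: [0.4114, -0.2335, 0.1455]
ee_rot: [0.001, 0.001, 1.0, -0.002]
ft_force: [0.9, -1.6, 0.2]
width: 0.0162
t 19.12 pos [ 0.4114 -0.2335  0.1455] yawx 179.9 tilt [ 0.003 -0.003] q [-0.76 -0.06  2.08 -0.    1.12 -2.33] F [ 0.9 -1.6  0.2] w 0.0162
tool shift units total [-0.37 -4.16  0.2 ]
rot units total [-0.03  0.03 -0.02] shift in the turned frame [-0.36 -4.17  0.18]
```

View pics/s10.png

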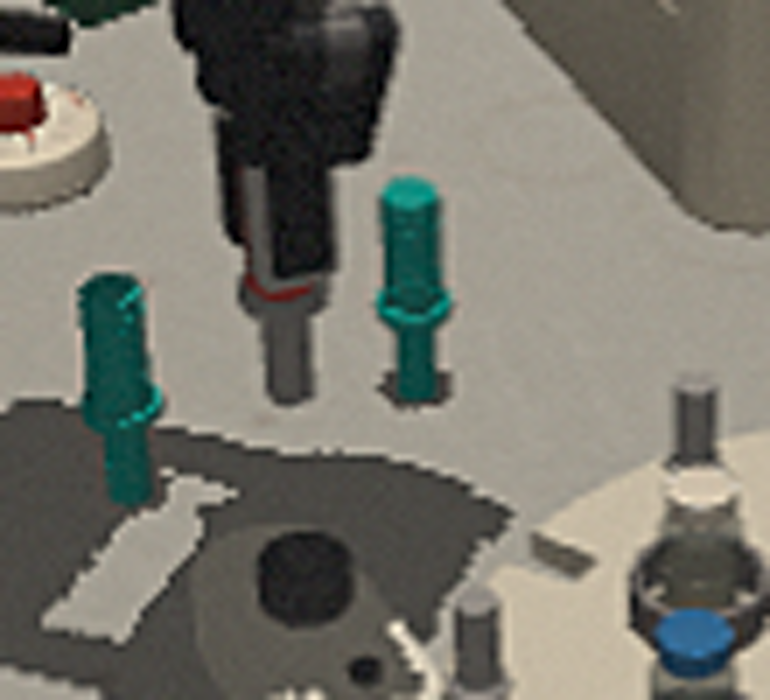

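```bash
python3 -c "
from h import *
s=cam('side'); print(proj(s,[(.4114,-.2335,.089),(.4164,-.2335,.089)]), 150+290/7-.43,170+402/7-.43)"
python3 -m inch '[[[-0.06,-0.5,0],[-0.03,0.03,0],1],[[-0.06,-0.8,0],[0,0,0],1],[[-0.06,-0.8,0],[0,0,0],1],[[-0.06,-0.8,0],[0,0,0],1],[[-0.06,-0.8,0.1],[0,0,0],1],[[-0.03,-0.4,0.1],[0,0,0],1],[[0,0,0],[0,0,0],1],[[0,0,0],[0,0,0],1]]'
python3 go.py .4222 -.3585 .135 180
```

```text
[[190.70086512 225.76865096]
 [193.31618102 225.1249391 ]] 190.99857142857144 226.99857142857144
time_s: 19.93
position: [0.4141, -0.3533, 0.121]
ee_rot: [-0.01, 0.0, 1.0, 0.011]
ft_force: [-0.6, 0.4, -2.0]
width: 0.0163
t 19.93 pos [ 0.4141 -0.3533  0.121 ] yawx 180.0 tilt [-0.02   0.022] q [-0.91  0.17  1.9  -0.    1.11 -2.48] F [-0.6  0.4 -2. ] w 0.0163
tool shift units total [-0.26 -0.16 -0.48]
rot units total [ 0.22 -0.2  -0.  ] shift in the turned frame [-0.27 -0.17 -0.47]
```

```bash
python3 -m inch '[[[-0.27,-0.17,0],[0.22,-0.2,0],1],[[0,0,0],[0,0,0],1],[[0,0,0],[0,0,0],1]]'
python3 go.py .4222 -.3585 .115 180
python3 - <<'E'
from h import *
s=cam("side");t=cam("top")
crop(s,190,230,90,90,8,"s11.png");crop(t,290,215,60,50,12,"t11.png")
E
```

```text
time_s: 20.18
position: [0.4207, -0.3546, 0.1176]
ee_rot: [-0.002, -0.0, 1.0, 0.003]
ft_force: [-0.3, 0.4, -1.1]
width: 0.0165
t 20.18 pos [ 0.4207 -0.3546  0.1176] yawx -180.0 tilt [-0.004  0.006] q [-0.91  0.17  1.9   0.    1.08 -2.48] F [-0.3  0.4 -1.1] w 0.0165
tool shift units total [-0.05 -0.13  0.09]
rot units total [ 0.06 -0.04  0.01] shift in the turned frame [-0.05 -0.13  0.09]
```

View pics/s11.png

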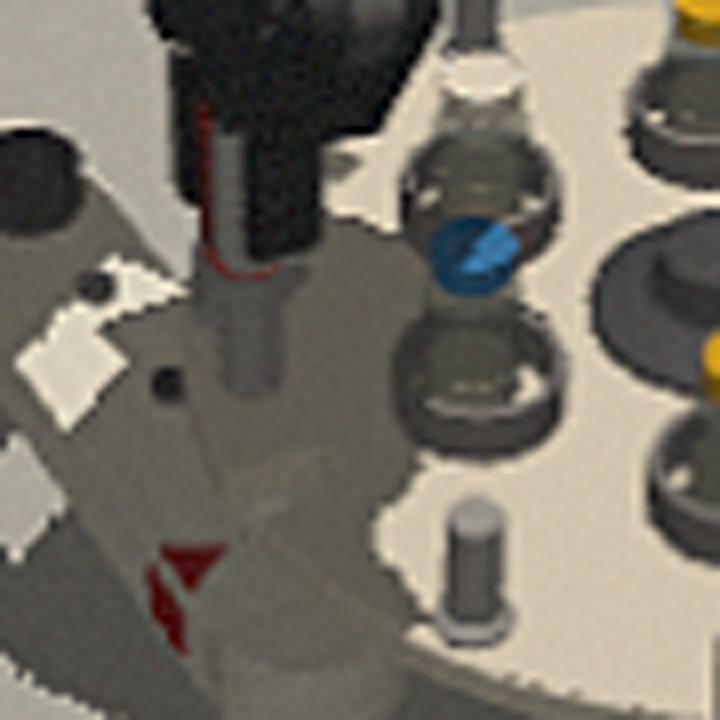

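View pics/t11.png

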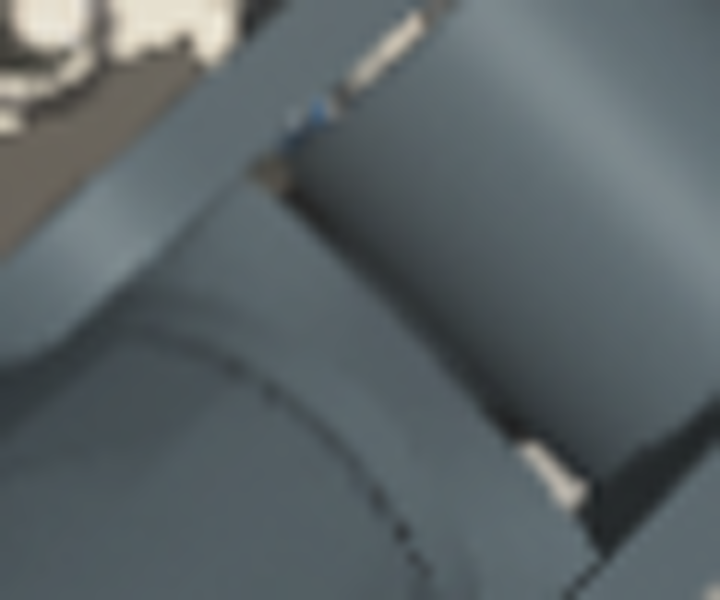

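Run:
```python
from ang import *
s=cam("side")
W=lambda x,y:(200+(x+.5)/13-.5,275+(y+.5)/13-.5)
print("tip pred",proj(s,(.4207,-.3546,.061)))
c=np.array([.5347,-.3504])
for nm,p in(("i1",(392,145)),("i2",(422,195)),("o1",(240,190)),("o2",(272,258))):
    q=plane(s,W(*p),.034)[:2]; d=q-c; print(nm,q,np.degrees(np.arctan2(d[1],d[0])),np.hypot(*d))
for a in (184.6,185.4,186): print(a,c+.112*np.array([np.cos(np.radians(a)),np.sin(np.radians(a))]))
```

```text
tip pred [[220.84553213 277.17378008]]
i1 [ 0.43712895 -0.35241288] -178.81816485645777 0.09759180778121525
i2 [ 0.43699192 -0.36263134] -172.8646911433953 0.09847067897121962
o1 [ 0.4159129  -0.35212806] -179.16654412256204 0.11879966823522047
o2 [ 0.41500038 -0.36538278] -172.86540406445118 0.12063367021838266
184.6 [ 0.42306077 -0.35938228]
185.4 [ 0.42319706 -0.36094013]
186 [ 0.42331355 -0.36210719]
```

```bash
python3 -m inch '[[[-0.13,-0.14,0.2],[0.06,-0.04,0],1],[[0,0,0.25],[0,0,0],1],[[0,0,0],[0,0,0],1],[[0,0,0],[0,0,0],1]]'
python3 go.py .4245 -.3588 .096 180
```

```text
time_s: 20.67
position: [0.4254, -0.3592, 0.1038]
ee_rot: [0.001, -0.001, 1.0, -0.001]
ft_force: [0.2, 0.1, 0.2]
width: 0.0159
t 20.67 pos [ 0.4254 -0.3592  0.1038] yawx -179.9 tilt [ 0.002 -0.002] q [-0.9   0.2   1.89  0.    1.05 -2.48] F [0.2 0.1 0.2] w 0.0159
tool shift units total [0.03 0.01 0.26]
rot units total [-0.02  0.02  0.01] shift in the turned frame [0.03 0.01 0.26]
```

Now descend in small steps, watching the force.

```bash
python3 -m inch '[[[0.03,0,0.2],[0,0,0],1],[[0,0,0.12],[0,0,0],1],[[0,0,0.08],[0,0,0],1]]'; python3 go.py .4245 -.3588 .0905 180
python3 -m inch '[[[0,0,0.06],[0,0,0],1],[[0,0,0.06],[0,0,0],1]]'
python3 -m inch '[[[0,0,0.06],[0,0,0],1]]'
python3 go.py .4245 -.3588 .0905 180
```

```text
time_s: 20.92
position: [0.4244, -0.3594, 0.0908]
ee_rot: [0.001, -0.001, 1.0, -0.001]
ft_force: [0.5, 0.2, -0.0]
width: 0.0169
t 20.92 pos [ 0.4244 -0.3594  0.0908] yawx -179.9 tilt [ 0.002 -0.002] q [-0.91  0.22  1.9   0.    1.02 -2.48] F [ 0.5  0.2 -0. ] w 0.0169
tool shift units total [-0.    0.02  0.01]
rot units total [-0.02  0.02  0.01] shift in the turned frame [-0.    0.02  0.01]
time_s: 21.08
position: [0.425, -0.3597, 0.0888]
ee_rot: [0.001, -0.001, 1.0, -0.001]
ft_force: [-4.2, 4.2, 18.4]
width: 0.0161
time_s: 21.17
position: [0.4253, -0.36, 0.0888]
ee_rot: [0.001, -0.001, 1.0, -0.001]
ft_force: [-4.6, 4.7, 13.5]
width: 0.0163
t 21.17 pos [ 0.4253 -0.36    0.0888] yawx -179.9 tilt [ 0.001 -0.001] q [-0.91  0.23  1.89  0.    1.02 -2.48] F [-4.6  4.7 13.5] w 0.0163
tool shift units total [ 0.03  0.04 -0.06]
rot units total [-0.01  0.01  0.01] shift in the turned frame [ 0.03  0.04 -0.06]
```

```bash
python3 -m inch '[[[0,0.03,-0.07],[0,0,0],1],[[0.03,0.06,0],[0,0,0],1],[[0,0,0],[0,0,0],1]]'; python3 go.py .4245 -.3572 .0905 180
python3 -m inch '[[[0,0,0.05],[0,0,0],1],[[0,0,0.05],[0,0,0],1]]'
python3 go.py .4245 -.3572 .0905 180
```

```text
time_s: 21.42
position: [0.4248, -0.3578, 0.0919]
ee_rot: [0.001, -0.001, 1.0, -0.001]
ft_force: [0.4, -0.3, -1.3]
width: 0.0159
t 21.42 pos [ 0.4248 -0.3578  0.0919] yawx -179.9 tilt [ 0.002 -0.002] q [-0.9   0.22  1.9   0.    1.02 -2.48] F [ 0.4 -0.3 -1.3] w 0.0159
tool shift units total [0.01 0.02 0.05]
rot units total [-0.02  0.02  0.01] shift in the turned frame [0.01 0.02 0.05]
time_s: 21.58
position: [0.4247, -0.3577, 0.0885]
ee_rot: [0.001, -0.001, 1.0, -0.001]
ft_force: [0.2, -0.3, -1.1]
width: 0.0161
t 21.58 pos [ 0.4247 -0.3577  0.0885] yawx -179.9 tilt [ 0.003 -0.003] q [-0.9   0.22  1.9   0.    1.02 -2.48] F [ 0.2 -0.3 -1.1] w 0.0161
tool shift units total [ 0.01  0.02 -0.07]
rot units total [-0.03  0.03  0.01] shift in the turned frame [ 0.01  0.02 -0.07]
```

No force; continue down.

```bash
python3 -m inch '[[[0,0,0.04],[0,0,0],1],[[0,0,0.04],[0,0,0],1]]'
python3 -m inch '[[[0,0,0.05],[0,0,0],1],[[0,0,0.05],[0,0,0],1]]'
python3 go.py .4245 -.3572 .0785 180
```

```text
time_s: 21.75
position: [0.4244, -0.3573, 0.0851]
ee_rot: [0.001, -0.001, 1.0, -0.001]
ft_force: [-0.4, -0.1, -1.0]
width: 0.0165
time_s: 21.92
position: [0.4242, -0.3572, 0.0814]
ee_rot: [0.001, -0.001, 1.0, -0.001]
ft_force: [0.4, 0.5, -0.8]
width: 0.0161
t 21.92 pos [ 0.4242 -0.3572  0.0814] yawx -179.9 tilt [ 0.002 -0.001] q [-0.9   0.23  1.9   0.    1.   -2.48] F [ 0.4  0.5 -0.8] w 0.0161
tool shift units total [-0.01 -0.    0.1 ]
rot units total [-0.01  0.02  0.01] shift in the turned frame [-0.01 -0.    0.1 ]
```

In the notch (tip ≈25 mm). Continue towards the bar.

```bash
python3 -m inch '[[[0,0,0.03],[0,0,0],1],[[0,0,0.03],[0,0,0],1]]'
python3 -m inch '[[[0,0,0.04],[0,0,0],1],[[0,0,0.04],[0,0,0],1]]'
python3 go.py .4245 -.3572 .0785 180
```

```text
time_s: 22.08
position: [0.4241, -0.357, 0.0789]
ee_rot: [0.001, -0.001, 1.0, -0.0]
ft_force: [0.4, -0.4, -1.1]
width: 0.0162
time_s: 22.25
position: [0.4242, -0.3575, 0.0767]
ee_rot: [0.001, -0.001, 1.0, -0.001]
ft_force: [-0.1, -1.0, 0.7]
width: 0.0163
t 22.25 pos [ 0.4242 -0.3575  0.0767] yawx -179.9 tilt [ 0.001 -0.002] q [-0.9   0.24  1.9  -0.    1.   -2.48] F [-0.1 -1.   0.7] w 0.0163
tool shift units total [-0.01  0.01 -0.06]
rot units total [-0.02  0.01  0.01] shift in the turned frame [-0.01  0.01 -0.06]
```

```bash
python3 -m inch '[[[0,0,0.04],[0,0,0],1]]'
python3 -m inch '[[[0,0,0.04],[0,0,0],1]]'
python3 go.py .4245 -.3572 .0785 180
```

```text
time_s: 22.33
position: [0.4243, -0.3578, 0.0756]
ee_rot: [0.001, -0.001, 1.0, -0.001]
ft_force: [-0.7, 0.4, -0.5]
width: 0.0161
time_s: 22.42
position: [0.4244, -0.3579, 0.0744]
ee_rot: [0.001, -0.001, 1.0, -0.001]
ft_force: [0.1, -0.0, -1.1]
width: 0.0166
t 22.42 pos [ 0.4244 -0.3579  0.0744] yawx -179.9 tilt [ 0.002 -0.003] q [-0.9   0.25  1.9  -0.    0.99 -2.48] F [ 0.1 -0.  -1.1] w 0.0166
tool shift units total [-0.    0.02 -0.14]
rot units total [-0.03  0.02  0.01] shift in the turned frame [-0.    0.02 -0.14]
```

Past the bar's top with no force: the tip is entering the index hole. Keep feeling down.

```bash
python3 -m inch '[[[0,0,0.05],[0,0,0],1],[[0,0,0.05],[0,0,0],1]]'
python3 -m inch '[[[0,0,0.05],[0,0,0],1],[[0,0,0.05],[0,0,0],1]]'
python3 go.py .4245 -.3579 .0605 180
```

```text
time_s: 22.58
position: [0.4244, -0.3579, 0.0711]
ee_rot: [0.001, -0.001, 1.0, -0.001]
ft_force: [0.4, -0.5, -1.2]
width: 0.0161
time_s: 22.75
position: [0.4243, -0.3579, 0.0677]
ee_rot: [0.001, -0.001, 1.0, -0.001]
ft_force: [-1.4, 0.3, -0.6]
width: 0.0161
t 22.75 pos [ 0.4243 -0.3579  0.0677] yawx -179.9 tilt [ 0.002 -0.003] q [-0.9   0.26  1.9  -0.    0.98 -2.48] F [-1.4  0.3 -0.6] w 0.0161
tool shift units total [-0.01  0.    0.24]
rot units total [-0.03  0.02  0.01] shift in the turned frame [-0.01  0.    0.24]
```

```bash
python3 -m inch '[[[0,0,0.05],[0,0,0],1],[[0,0,0.04],[0,0,0],1]]'
python3 -m inch '[[[0,0,0.04],[0,0,0],1],[[0,0,0.03],[0,0,0],1]]'
python3 -m inch '[[[0,0,0.03],[0,0,0],1]]'
python3 go.py .4245 -.3579 .0605 180
```

```text
time_s: 22.92
position: [0.4243, -0.3579, 0.0646]
ee_rot: [0.001, -0.001, 1.0, -0.001]
ft_force: [-0.1, -0.1, -1.1]
width: 0.016
time_s: 23.08
position: [0.4242, -0.3579, 0.0621]
ee_rot: [0.001, -0.001, 1.0, -0.001]
ft_force: [0.1, -0.6, -0.8]
width: 0.0163
time_s: 23.17
position: [0.4242, -0.3579, 0.0611]
ee_rot: [0.001, -0.001, 1.0, -0.001]
ft_force: [0.3, -1.0, -0.8]
width: 0.0165
t 23.17 pos [ 0.4242 -0.3579  0.0611] yawx -179.9 tilt [ 0.001 -0.003] q [-0.9   0.27  1.9  -0.    0.97 -2.48] F [ 0.3 -1.  -0.8] w 0.0165
tool shift units total [-0.01  0.    0.02]
rot units total [-0.03  0.01  0.01] shift in the turned frame [-0.01  0.    0.02]
```

```bash
python3 -m inch '[[[0,0,0.03],[0,0,0],1]]'
python3 -m inch '[[[0,0,0.03],[0,0,0],1]]'
python3 go.py .4245 -.3579 .0605 180
python3 - <<'E'
from h import *
s=cam("side")
crop(s,190,230,90,90,8,"s12.png")
E
```

```text
time_s: 23.25
position: [0.4243, -0.358, 0.0605]
ee_rot: [0.001, -0.001, 1.0, -0.001]
ft_force: [-2.2, 2.1, 8.9]
width: 0.0163
time_s: 23.33
position: [0.4244, -0.358, 0.0605]
ee_rot: [0.0, -0.001, 1.0, -0.001]
ft_force: [-3.7, 3.0, 11.3]
width: 0.0162
t 23.33 pos [ 0.4244 -0.358   0.0605] yawx -179.9 tilt [ 0.001 -0.002] q [-0.9   0.27  1.9  -0.    0.97 -2.48] F [-3.7  3.  11.3] w 0.0162
tool shift units total [-0.  0.  0.]
rot units total [-0.02  0.01  0.01] shift in the turned frame [-0.  0.  0.]
```

View pics/s12.png

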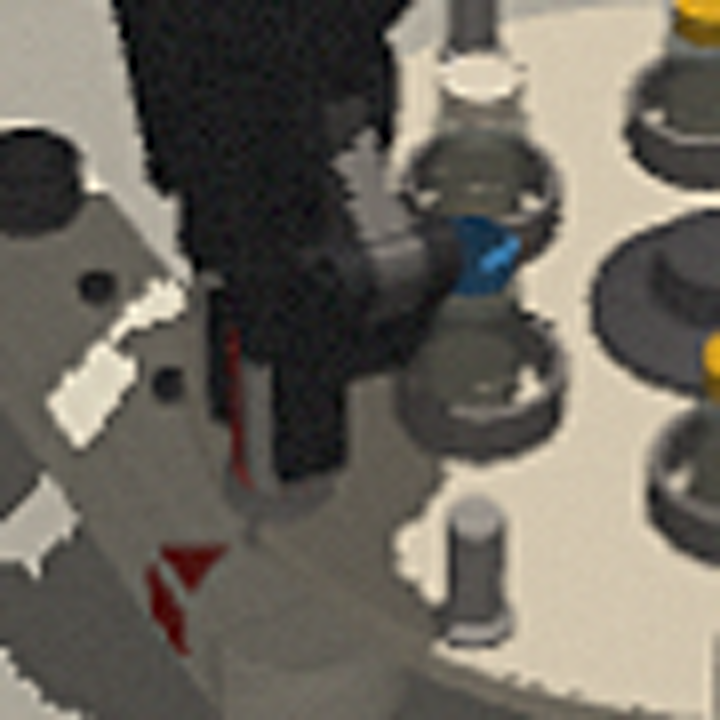

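```bash
python3 -m inch '[[[0,0,0],[0,0,0],1],[[0,0,0],[0,0,0],0.75],[[0,0,0],[0,0,0],0.65],[[0,0,0],[0,0,0],0.55],[[0,0,0],[0,0,0],0.55],[[0,0,0],[0,0,0],0.55]]'
python3 go.py .4245 -.3579 .0605 180
```

```text
time_s: 23.88
position: [0.4248, -0.3581, 0.061]
ee_rot: [0.001, -0.001, 1.0, -0.001]
ft_force: [1.5, -0.6, 0.8]
width: 0.0384
t 23.88 pos [ 0.4248 -0.3581  0.061 ] yawx -179.9 tilt [ 0.002 -0.002] q [-0.9   0.27  1.9   0.    0.97 -2.48] F [ 1.5 -0.6  0.8] w 0.0384
tool shift units total [0.01 0.01 0.02]
rot units total [-0.02  0.02  0.01] shift in the turned frame [0.01 0.01 0.02]
```

Released; lift straight up, then move away to the left and look.

```bash
python3 -m inch '[[[0,0,-0.2],[0,0,0],0.55],[[0,0,-0.4],[0,0,0],0.55],[[0,0,-0.7],[0,0,0],0.55],[[0,0,-0.9],[0,0,0],0.55],[[0,0,-1],[0,0,0],0.55],[[0,0,-1],[0,0,0],0.55],[[0,0,-0.5],[0,0,0],0.55]]'
python3 -m inch '[[[0.2,0.9,0],[0,0,0],0.55],[[0.2,0.9,0],[0,0,0],0.55],[[0.2,0.9,0],[0,0,0],0.55],[[0.2,0.9,0],[0,0,0],0.55],[[0.2,0.9,0],[0,0,0],0.55],[[0.2,0.9,0],[0,0,0],0.55],[[0.2,0.9,0],[0,0,0],0.55],[[0,0,0],[0,0,0],0.55]]'
python3 - <<'E'
from h import *
s=cam("side");t=cam("top")
crop(s,150,190,210,150,3.8,"s13.png");crop(t,250,155,110,110,7,"t13.png")
E
```

```text
time_s: 24.47
position: [0.4226, -0.3552, 0.2074]
ee_rot: [-0.002, -0.001, 1.0, 0.003]
ft_force: [0.2, -0.7, 1.0]
width: 0.0384
time_s: 25.13
position: [0.3818, -0.1639, 0.2233]
ee_rot: [0.007, 0.001, 1.0, -0.007]
ft_force: [0.3, 0.3, -0.4]
width: 0.0387
```

View pics/s13.png

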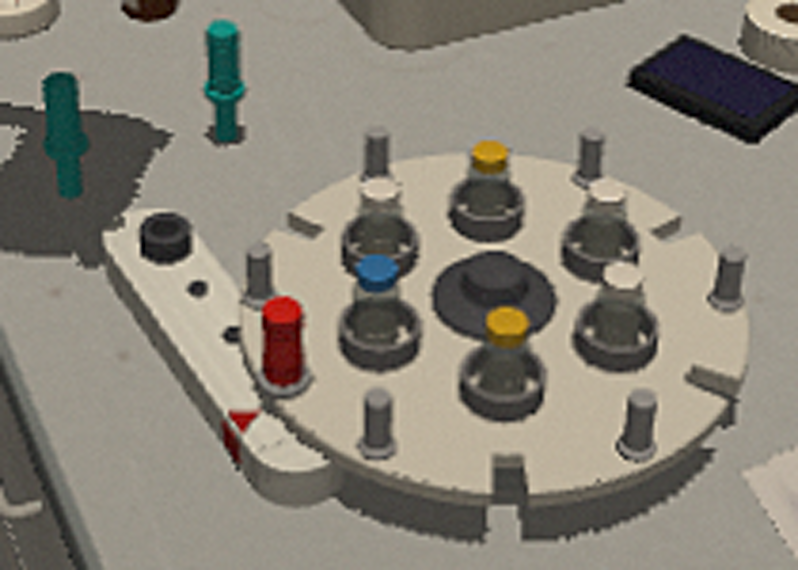

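View pics/t13.png

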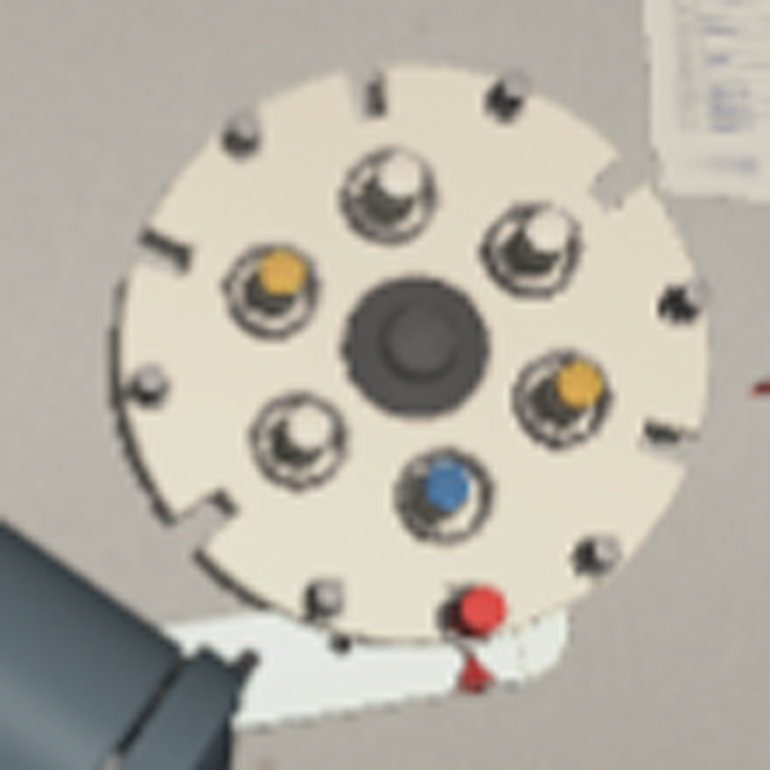

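Run:
```python
from ang import *
s=cam("side");t=cam("top")
print("head top",tri(t,T(482,609),s,S(282,310)),"expected z .077")
print("blue cap top",tri(t,T(448,485),s,S(377,266)))
print(arm.get_obs()["ft_force"]); arm.sign_off()
```

```text
head top [ 0.42405947 -0.35728914  0.07458982] expected z .077
blue cap top [ 0.47283084 -0.34874058  0.07585176]
[-0.37551057  0.28606923 -0.43623506]
the job is handed in; nothing more can be done
```

The carousel is turned and locked: the blue-capped vial's pocket is at the front mark and the red-headed pin is fully home in the index hole. I handed the job in at about 25 s of the 72 s allowed; `sign_off` reports no verdict.

**Turning:** I straddled a finger peg with the jaws open, without gripping it, and swept the plate anticlockwise by about 163°. The wrist readings between moves stayed under about 10 N.

**Pin:** I took the pin from its bush and felt it in. The first try touched the plate about 2 mm beside the notch, with up to about 18 N on the wrist. I backed off, shifted, and it then went down freely through the notch and the hole.

**Last checks:**
- The collar met the plate with about 11 N, at the tool height worked out beforehand for fully home.
- After release, both pictures show the pin upright at the mark. The blue vial is standing in its pocket and the arm is clear.
- The pin's head triangulates to (0.424, -0.357), where the tool released it.
- **Heights:** the head top came out at 74.6 mm against 77 mm expected, and the blue cap at 75.9 mm against 78 mm. Both are about 2 mm low, roughly the calibration's accuracy, so I trust the felt contact more.
- **Front direction:** the two cameras disagreed by about 1.5° on it. The pin going in freely settled that.
- **Not measured:** I did not check the timer, stain bottle or ink pad numerically. The arm was never moved near them, and the ink pad looks unmoved in the last picture.

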